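Pack a tool tray tight from its corner

TASK

Pack the tray tightly in one row from the corner of its two fences: slide the wooden box home into the corner first, then bring the green oilstone up against the box, then the vee block up against the stone, each pushed fully home before the next one comes into the tray. All three lie flat and square with one end against the far fence: the box and the stone lengthwise, pointing at that fence, and the vee block with its groove pointing at it. Last, slide the tray's end stop up against the vee block so that the row is held, and leave the other things on the bench where they are.

Things in the scene. Friction and masses are not known exactly. Their poses are not given: they have to be found in the camera images.
- tray: Fixed bare-metal tray: base plate 150 mm (x) by 310 mm (y), 8 mm thick, origin under the middle of the plate. A far fence along its whole +x edge and a left fence on its +y edge, both 12 mm thick and 26 mm above the plate; the near side and the right end have no fence. Its x axis points to the far fence, its y axis to the left fence.
- corner (a point): The inner corner where the two fences meet, on the plate's upper face (8 mm above the bench); at (63, 143, 8) mm in the tray's frame, axes parallel to the tray's. The free plate extends to -x and -y from here: 138 mm in -x to the near edge, and in -y to the end stop. The left fence reaches 118 mm in -x from here.
- end_stop (a joint): Travel in m of the sliding end stop: 0 fully open, growing towards the left fence (tray +y) to at most 0.13. It is a dark steel bar across the plate, 122 mm (x) by 16 mm (y), 24 mm high; its inner face is 255 mm minus the travel from the left fence. About 1.5 N friction; stays where it is left. Tight against the packed row it reads about 0.088.
- stop_knob (a point): Top centre of the end stop's upright knob (20 mm across over its top 12 mm, on a post 16 mm across), 52 mm above the plate, 8 mm to tray -y of the stop's inner face. The post stands on the bar from 24 mm above the plate. It may be pinched from above or pushed.
- wooden_box: Closed light-wood box, 62 mm (its x) by 120 mm (its y) by 34 mm high, origin at the centre of its underside; about 0.25 kg. It starts on the tray's plate, lying across it (roughly along the far fence) and askew. Its lid need not be touched and does not move.
- stone: Dark green flat oilstone, 45 mm (its x) by 100 mm (its y) by 20 mm high, origin at the centre of its underside; about 0.3 kg. It starts on the bench right of the tray.
- vee_block: Black steel vee block, 50 mm (its x, the direction the groove runs) by 60 mm (its y, between its two flat upright flanks) by 34 mm high, origin at the centre of its underside; about 0.55 kg. It starts on the bench right of the tray.
- plug: Bystander: white cone-topped rubber plug standing upright, 40 mm across, 46 mm high, origin at the centre of its underside.
- gauge: Bystander: grey feeler gauge lying flat behind the tray, 90 mm (its x) by 20 mm by 11 mm high, origin at the centre of its underside.
Things that resemble listed ones, but are neither listed nor needed, are in the scene too. What is shaped like the vee_block but purple is not meant.

How it is judged:
By the outcome, as a careful person would: the job done as asked, in the order asked, and still so for the second after the job is handed in, with the robot touching nothing.
It also fails if it takes over 72 s, if anything falls off the work surface, if the arm or the gripper's body presses on something with over 40 N, if the wrist force passes 120 N, or if a joint passes its speed limit or range.

ROBOT

A 6-joint arm with a two-finger parallel gripper is mounted at the origin on the work surface; the furniture and walls round the work are solid. World frame = base frame: x ahead of the robot, y to its left, z up, the work surface at z = 0. Lengths are in m, angles in degrees, forces in N, time in s.
With the tool pointing down it reaches from about 0.4 to 0.825 m from the base axis. Payload 7 kg.
Tool frame: the origin (TCP) lies midway between the tips of the shut fingers; the grasp point (between the pads) lies 19 mm behind it; z points along the fingers, y is the line along which they close (so a half turn about z gives the same grasp; the last joint's range is limited). The gripper opens to 88 mm and grips with 3 to 60 N. Pads are 19 mm wide; open, the fingers measure 130 mm over their backs; the gripper's body (78 mm by 193 mm) begins 47 mm behind the grasp point.
Start: joints at [86.58, 20.546, 0.682, 0, -70.136, -16.507], TCP at [0.23, 0.635, 0.227] pointing down, gripper open.
Joint ranges: [-176.03, 176.03], [-82.01, 121.73], [-58.28, 71.71], [-173.87, 95.51], [-174.79, -0.11], [-173.66, 173.66]. Speed limits (degrees/s): [136.94, 136.94, 172.46, 180, 180, 180].

INTERFACE

Orientations are given as [roll, pitch, yaw] about the fixed x, y, z axes, in that order (R = Rz(yaw) Ry(pitch) Rx(roll)).
In Python, from plant import ctrl gives the robot as it stands. The module is installed in compiled form; this text tells all that it offers.
- The arm moves only by the tool play_rows, never from a script. Its argument "commands" is a list that holds one entry, the list of rows, each a list of 7 numbers: the turn, a rotation vector about the tool's x, y, z in rad, then the shift along the tool's x, y, z in cm, then the finger opening in cm, from 0 to 8.76. In form: [[[ax, ay, az, x, y, z, grip], ...]]. A call has 1 to 8 rows; each row is the pose to reach, as a shift and turn from the pose commanded when the call began, along the tool's axes at that moment; what a row does not reach only later rows make up. A row lasts 1/12 s, in which the tool goes at most 41.7 mm and 7.16 degrees, less where a joint would pass 70% of its speed; a pose out of reach is approached as far as the arm can. A call with a gripper value outside its range is refused whole. The fingers move at their own pace and stop on an object; the grip force is fixed at half the most. Time passes only in rows, so rows that repeat a pose let the fingers close. It gives the time, the measured TCP pose, the force, the opening and the grip force at its end, in the units of the state.
- ctrl.get_obs(): the state, without advancing time (a new reading comes with each control period).
- ctrl.snapshot(name): name is "scene" or "top" or "wrist"; returns a dict with "color" (384x512x3 uint8, red, green, blue), "camera_matrix" (3x3 intrinsics, pixels), "origin" and "rotation" of the camera in the world; the wrist camera has in their place "hand_eye" (4x4, takes a point from camera to tool coordinates, whose origin is the TCP and whose axes are the flange's). Camera axes: x right, y down, z forward; pixel columns grow to the right and rows downward; lengths in m; the calibration is good to about 2 mm. A picture is of the moment at which its call begins: read the wrist's pose just before it. There is no depth.
- ctrl.close_job(): hands the job in; it is judged then, once.
Trained networks look in a picture, given as the dict that the camera call returned (one of the last four; its "shot" number tells which), for a name from the list of things; names that differ only in an ending like _2 or _b are one class to them, and where a whole thing is asked for, a point or a joint stands for the part that bears it (a point fixed in the world has none). Each returns a list of dicts, best first, with "conf" (0 to 1); they miss things now and then, are a little off and sometimes report something else, mostly with a low value. They report only what shows in the picture. A call takes as long as a camera call. They do not tell look-alikes from the thing itself.
- ctrl.find_in(picture, name): "bbox" ([left, top, width, height] in pixels, round what is visible of it).
The state is a dict: "clock": time; "joint_pos": joint angles; "qvel": joint speeds; "tau": joint torques, N m; "tool_pos": TCP position; "orientation": TCP orientation; "force": force on the tool from outside, world axes, zero at the start; "moment": the same for the moment, N m; "opening": finger opening in m; "gripper_force": force on a finger pad.
Only numpy, scipy, OpenCV 4.12 (cv2) and the standard library are available. Lean on these libraries where they do the work, as an engineer would, in place of code of your own. Each camera call takes 0.05 s, during which the arm holds its last target. There are 200 camera calls.

## Working session

There is one attempt and no reset: what is moved stays moved. The work goes in short steps, Python scripts to look and compute and a tool call to move; the robot and the scene stay as the last step left them, time stands still between calls to the robot, and variables do not carry over. Pictures are saved under pics/ and viewed, at most 10 in all, crops included, and the job is handed in when it is done.

Besides the shell and the picture viewer there is one more tool, called in YAML: its name, and indented under it one key for each argument. play_rows: Moves the arm, as the interface text tells. Its arguments: {"type":"object","properties":{"commands":{"type":"array","items":{"type":"array","items":{"type":"array","items":{"type":"number"}}}}},"required":["commands"]}

```bash
mkdir -p pics; ls; cat > h.py <<'E'
import numpy as np, cv2
from plant import ctrl
from scipy.spatial.transform import Rotation as R
def toolT():
    o=ctrl.get_obs(); T=np.eye(4)
    T[:3,:3]=R.from_euler('xyz',o['orientation'],degrees=True).as_matrix(); T[:3,3]=o['tool_pos']; return T
def shot(n):
    T=toolT(); p=ctrl.snapshot(n)
    if n=='wrist':
        C=T@np.array(p['hand_eye']); p['C']=C
    else:
        C=np.eye(4); C[:3,:3]=p['rotation']; C[:3,3]=p['origin']; p['C']=C
    return p
def px2w(p,uv,z):
    K=np.array(p['camera_matrix']); d=p['C'][:3,:3]@np.linalg.solve(K,[uv[0],uv[1],1]); o=p['C'][:3,3]
    return o+d*(z-o[2])/d[2]
def w2px(p,w):
    c=np.linalg.inv(p['C'])@np.append(w,1); q=np.array(p['camera_matrix'])@c[:3]; return q[:2]/q[2]
def save(p,f,img=None):
    cv2.imwrite('pics/'+f,(p['color'] if img is None else img)[:,:,::-1])
E
python3 - <<'E'
from h import *
o=ctrl.get_obs(); print({k:np.round(v,3) for k,v in o.items()})
a=shot('top'); b=shot('scene')
for n,p in(('top',a),('scene',b)):
    print(n,np.round(p['C'],3).tolist(),p['camera_matrix'])
    for k in ['tray','end_stop','wooden_box','stone','vee_block','plug','gauge']:
        print(k,[(np.round(d['bbox']).tolist(),round(d['conf'],2)) for d in ctrl.find_in(p,k)])
save(a,'a.png',cv2.resize(np.ascontiguousarray(a['color']),(800,600))); save(b,'b.png',cv2.resize(np.ascontiguousarray(b['color']),(800,600)))
E
```

```text
pics
{'clock': np.float64(0.0), 'joint_pos': array([ 8.6579e+01,  2.0589e+01,  6.3400e-01, -1.8000e-02, -7.0137e+01,
       -1.6508e+01]), 'qvel': array([ 0.039, -0.068,  0.049, -0.027,  0.013, -0.046]), 'tau': array([-2.0000e-03, -5.8272e+01,  2.9305e+01,  6.9970e+00,  7.0000e-03,
       -0.0000e+00]), 'tool_pos': array([0.23 , 0.634, 0.226]), 'orientation': array([ 1.79907e+02, -1.00000e-02, -1.99350e+01]), 'force': array([ 0.791, -0.529, -0.144]), 'moment': array([ 0.025, -0.009,  0.019]), 'gripper_force': np.float64(0.0), 'opening': np.float64(0.087)}
top [[-173.864, 2.018, -89.95, 0.445], [-173.864, 2.018, -89.95, -0.116], [-173.864, 2.018, -89.95, 0.989], [0.0, 0.0, 0.0, 1.0]] [[445.1444756    0.         254.95244076]
 [  0.         445.1444756  191.44597419]
 [  0.           0.           1.        ]]
tray [([148.0, 144.0, 150.0, 81.0], 0.62)]
end_stop [([269.0, 155.0, 10.0, 49.0], 0.95)]
wooden_box [([174.0, 169.0, 63.0, 44.0], 0.83), ([326.0, 168.0, 49.0, 24.0], 0.51)]
stone [([327.0, 168.0, 48.0, 24.0], 0.67)]
vee_block [([324.0, 236.0, 28.0, 30.0], 0.85), ([187.0, 248.0, 28
[... 155 characters left out ...]
20.0, 18.0], 0.58)]
scene [[-113.889, -0.225, 178.146, 0.595], [-113.889, -0.225, 178.146, 0.73], [-113.889, -0.225, 178.146, 0.43], [0.0, 0.0, 0.0, 1.0]] [[394.3106882    0.         253.84389632]
 [  0.         394.3106882  186.43186599]
 [  0.           0.           1.        ]]
tray [([215.0, 183.0, 88.0, 88.0], 0.93)]
end_stop [([223.0, 185.0, 52.0, 25.0], 0.73)]
wooden_box [([242.0, 207.0, 45.0, 46.0], 0.94)]
stone [([240.0, 163.0, 15.0, 24.0], 0.86)]
vee_block [([322.0, 221.0, 31.0, 28.0], 0.68), ([216.0, 186.0, 87.0, 88.0], 0.58), ([240.0, 164.0, 16.0, 24.0], 0.37), ([178.0, 235.0, 16.0, 29.0], 0.21)]
plug [([264.0, 154.0, 16.0, 17.0], 0.59)]
gauge [([181.0, 239.0, 12.0, 26.0], 0.81)]
```

View pics/a.png

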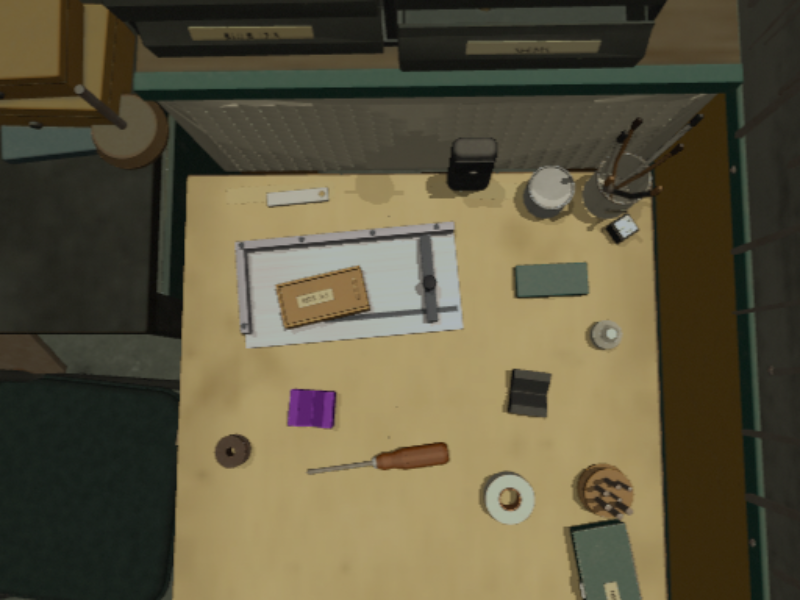

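View pics/b.png

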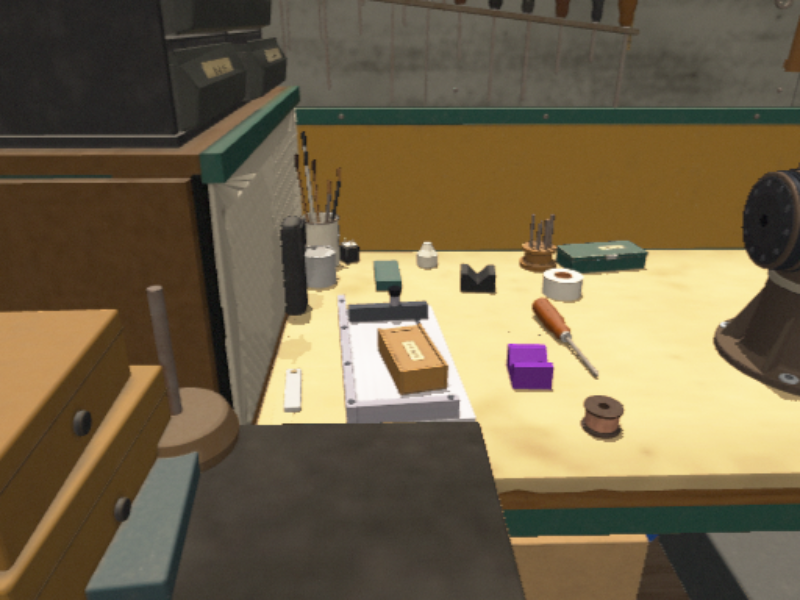

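```bash
sed -i "s/C\[:3,:3\]=p\['rotation'\]/r=np.array(p['rotation']); C[:3,:3]=R.from_euler('xyz',r,degrees=True).as_matrix() if r.ndim==1 else r/" h.py
cat >> h.py <<'E'
from scipy.optimize import minimize
def boxpts(pose,dims,z0=0):  # pose x,y,deg
    x,y,a=pose; c,s=np.cos(np.radians(a)),np.sin(np.radians(a))
    return np.array([[x+c*u*dims[0]/2-s*v*dims[1]/2,y+s*u*dims[0]/2+c*v*dims[1]/2,z0+w*dims[2]] for u in(-1,1) for v in(-1,1) for w in(0,1)])
def hullmask(p,pts,S=4):
    q=np.array([w2px(p,w) for w in pts]).astype(np.float32); h=cv2.convexHull(q)[:,0]
    m=np.zeros((384*S,512*S),np.uint8); cv2.fillConvexPoly(m,np.round((h+.5)*S*16-8).astype(np.int32),1,shift=4); return m
def fit(p,mask,f,x0):
    M=cv2.resize(mask.astype(np.uint8),None,fx=4,fy=4,interpolation=cv2.INTER_NEAREST)>0
    def cost(x):
        m=hullmask(p,f(x))>0; return 1-(m&M).sum()/max(1,(m|M).sum())
    best=None
    for da in(0,8,-8):
        i=np.array([x0[0],x0[1],x0[2]+da]); r=minimize(cost,i,method='Nelder-Mead',options=dict(initial_simplex=i+np.array([[0,0,0],[.01,0,0],[0,.01,0],[0,0,5]]),xatol=1e-4,fatol=1e-4,maxiter=120))
        if best is None or r.fun<best.fun: best=r
    return best.x,best.fun
def traypts(x): return np.vstack([boxpts(x,(.15,.31,.008)), tw(x,[[63,155,34],[75,155,34],[75,-155,34],[63,-155,34],[-55,155,34]])])
def tw(x,P): # tray mm -> world
    P=np.atleast_2d(np.array(P,float))/1000; c,s=np.cos(np.radians(x[2])),np.sin(np.radians(x[2]))
    return np.c_[x[0]+c*P[:,0]-s*P[:,1],x[1]+s*P[:,0]+c*P[:,1],P[:,2]]
def seg(p,bbox,pad=6,it=5):
    l,t,w,h=[int(round(v)) for v in bbox]; m=np.zeros(p['color'].shape[:2],np.uint8)
    cv2.grabCut(np.ascontiguousarray(p['color'][:,:,::-1]),m,(l-2,t-2,w+4,h+4),np.zeros((1,65)),np.zeros((1,65)),it,cv2.GC_INIT_WITH_RECT)
    m=((m==1)|(m==3)).astype(np.uint8); n,lab,st,_=cv2.connectedComponentsWithStats(m)
    if n<2: return m
    return (lab==1+np.argmax(st[1:,4])).astype(np.uint8)
E
python3 - <<'E'
from h import *
p=shot('top'); print(p['rotation'])
img=np.ascontiguousarray(p['color']).copy()
def draw(pts,c):
    q=cv2.convexHull(np.array([w2px(p,w) for w in pts]).astype(np.float32))[:,0]
    cv2.polylines(big,[np.round(q*3).astype(int)],True,c,1)
big=cv2.resize(img,None,fx=3,fy=3,interpolation=cv2.INTER_NEAREST)
res={}
for k,bb,dims,z0,a0 in(('tray',[148,144,150,81],None,0,0),('wooden_box',[174,169,63,44],(.062,.12,.034),.008,10),('stone',[327,168,48,24],(.045,.1,.02),0,0),('vee_block',[324,236,28,30],(.05,.06,.034),0,85)):
    m=seg(p,bb); 
    if k=='tray':
        cn,_=cv2.findContours(m,0,1); m=np.zeros_like(m); cv2.fillConvexPoly(m,cv2.convexHull(np.vstack(cn)),1)
    c=px2w(p,(bb[0]+bb[2]/2,bb[1]+bb[3]/2),.02)
    f=traypts if k=='tray' else (lambda x,d=dims,z=z0:boxpts(x,d,z))
    x,e=fit(p,m,f,[c[0],c[1],a0]); res[k]=x; print(k,np.round(x,4),round(e,3),m.sum())
    draw(f(x),(255,0,0))
for k,u in(('plug',(387.5,217)),): print(k,px2w(p,u,.03))
x=res['tray']; print('corner',tw(x,[63,143,8]),'rel yaw box',res['wooden_box'][2]-x[2])
save(p,'c.png',np.ascontiguousarray(big[360:860,400:1180]))
E
```

```text
[-173.86429392    2.01767172  -89.94989714]
tray [ 0.5701 -0.0121  5.036 ] 0.02 9753
wooden_box [ 0.5526  0.0241 13.4872] 0.073 1618
stone [ 0.5771 -0.2945  2.34  ] 0.036 1045
vee_block [ 0.4199 -0.258  82.979 ] 0.07 787
plug [ 0.49246498 -0.36525836  0.03      ]
corner [[0.62029111 0.13585201 0.008     ]] rel yaw box 8.451212608179652
```

View pics/c.png

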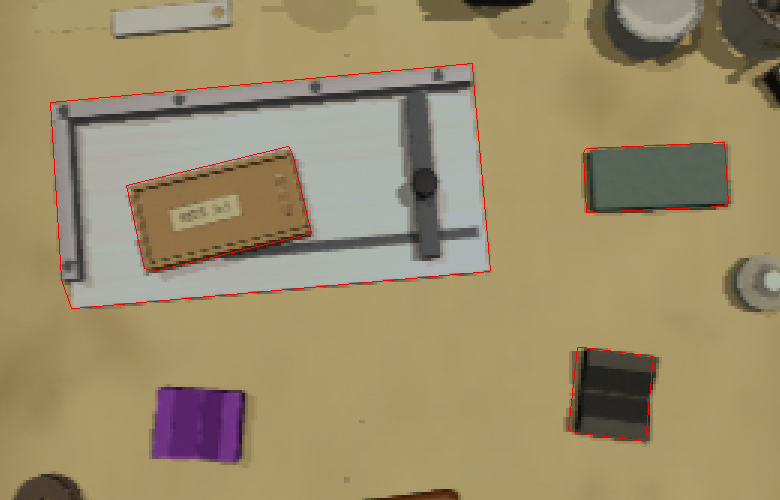

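```bash
cat >> h.py <<'E'
import json,os
def getcmd(): return json.load(open('cmd.json'))
def setcmd(c): json.dump([float(v) for v in c],open('cmd.json','w'))
def plan(tgt,g,commit=True,extra=1):
    """tgt x,y,z(m),yaw; prints one row (to be repeated n times) and stores the new commanded pose"""
    c=getcmd(); a=np.radians(c[3]); d=np.array(tgt[:3])-c[:3]; dy=(tgt[3]-c[3]+180)%360-180
    row=[0,0,round(-np.radians(dy),3)]+[round(100*v,1 if 0 else 2) for v in(np.cos(a)*d[0]+np.sin(a)*d[1],np.sin(a)*d[0]-np.cos(a)*d[1],-d[2])]+[g]
    n=int(np.ceil(max(np.linalg.norm(d)/.0417,abs(dy)/7.16)*1.05))+extra
    u,v,w=np.array(row[3:6])/100
    new=[c[0]+np.cos(a)*u+np.sin(a)*v,c[1]+np.sin(a)*u-np.cos(a)*v,c[2]-w,c[3]-np.degrees(row[2])]
    print('row',row,'n',n,'->',np.round(new,4).tolist())
    if commit: setcmd(new)
TR=[.5701,-.0121,5.036]
E
python3 - <<'E'
from h import *
setcmd([.23,.635,.227,-19.93])
plan([.34,.42,.22,-45],8.7)
plan([.45,.21,.22,-65],8.7)
plan([.54,.03,.22,-76.5],8.7)
p=shot('top')
for u in((307,118),(302,100)): print(px2w(p,u,0))
E
```

```text
row [0, 0, np.float64(0.438), np.float64(17.67), np.float64(16.46), np.float64(0.7), 8.7] n 8 -> [0.34, 0.42, 0.22, -45.0256]
row [0, 0, np.float64(0.349), np.float64(22.63), np.float64(7.06), np.float64(-0.0), 8.7] n 7 -> [0.45, 0.21, 0.22, -65.0218]
row [0, 0, np.float64(0.2), np.float64(20.12), np.float64(-0.55), np.float64(-0.0), 8.7] n 7 -> [0.54, 0.03, 0.22, -76.4809]
[ 0.71851838 -0.19915282  0.        ]
[ 0.76061255 -0.18828628  0.        ]
```

play_rows:
  commands:
    - [[0, 0, 0.438, 17.67, 16.46, 0.7, 8.7], [0, 0, 0.438, 17.67, 16.46, 0.7, 8.7], [0, 0, 0.438, 17.67, 16.46, 0.7, 8.7], [0, 0, 0.438, 17.67, 16.46, 0.7, 8.7], [0, 0, 0.438, 17.67, 16.46, 0.7, 8.7], [0, 0, 0.438, 17.67, 16.46, 0.7, 8.7], [0, 0, 0.438, 17.67, 16.46, 0.7, 8.7], [0, 0, 0.438, 17.67, 16.46, 0.7, 8.7]]

```text
clock: 1.57
tool_pos: [0.3409, 0.4182, 0.2202]
orientation: [-179.9, 0.0, -45.2]
force: [-0.6, -0.5, 0.1]
opening: 0.0871
gripper_force: 0.0
```

play_rows:
  commands:
    - [[0, 0, 0.349, 22.63, 7.06, 0, 8.7], [0, 0, 0.349, 22.63, 7.06, 0, 8.7], [0, 0, 0.349, 22.63, 7.06, 0, 8.7], [0, 0, 0.349, 22.63, 7.06, 0, 8.7], [0, 0, 0.349, 22.63, 7.06, 0, 8.7], [0, 0, 0.349, 22.63, 7.06, 0, 8.7], [0, 0, 0.349, 22.63, 7.06, 0, 8.7]]

```text
clock: 2.15
tool_pos: [0.4515, 0.2069, 0.2197]
orientation: [180.0, -0.0, -65.2]
force: [0.4, 0.8, -0.7]
opening: 0.087
gripper_force: 0.0
```

play_rows:
  commands:
    - [[0, 0, 0.2, 20.12, -0.55, 0, 8.7], [0, 0, 0.2, 20.12, -0.55, 0, 8.7], [0, 0, 0.2, 20.12, -0.55, 0, 8.7], [0, 0, 0.2, 20.12, -0.55, 0, 8.7], [0, 0, 0.2, 20.12, -0.55, 0, 8.7], [0, 0, 0.2, 20.12, -0.55, 0, 8.7], [0, 0, 0.2, 20.12, -0.55, 0, 8.7], [0, 0, 0.2, 20.12, -0.55, 0, 8.7]]

```text
clock: 2.82
tool_pos: [0.5403, 0.0302, 0.2193]
orientation: [180.0, 0.0, -76.5]
force: [0.1, 0.0, -0.3]
opening: 0.0871
gripper_force: 0.0
```

```bash
python3 - <<'E'
from h import *
o=ctrl.get_obs(); print(o['clock'],o['tool_pos'],o['orientation'],o['joint_pos'],o['force'])
p=shot('wrist'); print(np.round(p['C'],3).tolist(),p['camera_matrix'][0])
for k in ['wooden_box','end_stop','tray']: print(k,ctrl.find_in(p,k))
big=cv2.resize(np.ascontiguousarray(p['color']),(768,576))
for pts,c in((boxpts((.5526,.0241,13.49),(.062,.12,.034),.008),(255,0,0)),(tw(TR,[[63,143,8],[63,-155,8],[-75,-155,8],[-75,143,8]]),(0,0,255)),(tw(TR,[[63,143,34],[63,-155,34],[75,-155,34],[75,155,34],[-55,155,34],[-55,143,34]]),(0,255,0))):
    q=np.array([w2px(p,w) for w in pts]).astype(np.float32)
    if c[0]: q=cv2.convexHull(q)[:,0]
    cv2.polylines(big,[np.round(q*1.5).astype(int)],True,c,1)
save(p,'d.png',big)
E
```

```text
2.8167 [0.5403058  0.03017829 0.21926632] [ 1.79979117e+02  6.42157395e-03 -7.64966859e+01] [ 2.39479557e+01  8.26094038e+00 -1.68606016e+01 -1.11545316e-02
 -6.48978316e+01 -1.04399066e+01] [ 0.12613863  0.02439378 -0.34088569]
[[-0.973, -0.222, -0.07, 0.56], [-0.233, 0.929, 0.289, -0.048], [0.001, 0.297, -0.955, 0.377], [0.0, 0.0, 0.0, 1.0]] [279.03935562   0.         254.88183334]
wooden_box [{'bbox': [224.2, 122.4, 49.6, 98.2], 'conf': 0.95}, {'bbox': [125.9, 133.7, 16.9, 70.6], 'conf': 0.67}]
end_stop [{'bbox': [197.1, 22.2, 111.5, 37.3], 'conf': 0.6}]
tray [{'bbox': [172.4, 0.1, 146.7, 254.2], 'conf': 0.97}]
```

View pics/d.png

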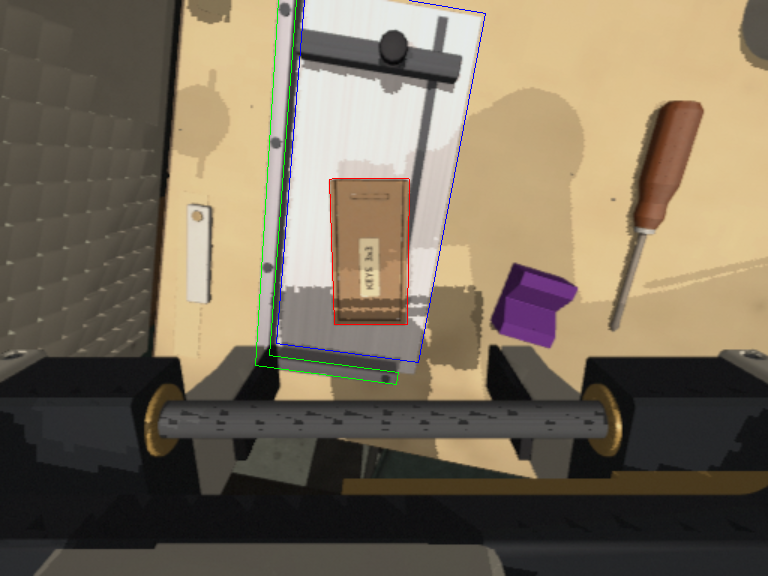

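```bash
python3 - <<'E'
from h import *
plan([.5526,.0241,.10,-76.49],8.7)
plan([.5526,.0241,.014,-76.49],8.7)
c=getcmd();plan([c[0],c[1],.020,c[3]],0)
c=getcmd();plan([c[0],c[1],c[2],-32],0)
plan([c[0],c[1],c[2],5.04],0)
w=tw(TR,[-2,80,0])[0]; plan([w[0],w[1],.020,5.04],0)
E
```

```text
row [0, 0, np.float64(0.0), np.float64(0.87), np.float64(-1.09), np.float64(12.0), 8.7] n 5 -> [0.5526, 0.0241, 0.1, -76.4809]
row [0, 0, np.float64(0.0), np.float64(-0.0), np.float64(-0.0), np.float64(8.6), 8.7] n 4 -> [0.5526, 0.0241, 0.014, -76.4809]
row [0, 0, np.float64(-0.0), np.float64(0.0), np.float64(-0.0), np.float64(-0.6), 0] n 2 -> [0.5526, 0.0241, 0.02, -76.4809]
row [0, 0, np.float64(-0.776), np.float64(0.0), np.float64(-0.0), np.float64(-0.0), 0] n 8 -> [0.5526, 0.0241, 0.02, -32.0194]
row [0, 0, np.float64(-0.647), np.float64(0.0), np.float64(-0.0), np.float64(-0.0), 0] n 7 -> [0.5526, 0.0241, 0.02, 5.051]
row [0, 0, np.float64(0.0), np.float64(1.23), np.float64(-4.24), np.float64(0.0), 0] n 3 -> [0.5611, 0.0674, 0.02, 5.051]
```

play_rows:
  commands:
    - [[0, 0, 0, 0.87, -1.09, 12.0, 8.7], [0, 0, 0, 0.87, -1.09, 12.0, 8.7], [0, 0, 0, 0.87, -1.09, 12.0, 8.7], [0, 0, 0, 0.87, -1.09, 12.0, 8.7], [0, 0, 0, 0.87, -1.09, 12.0, 8.7]]

```text
clock: 3.43
tool_pos: [0.5516, 0.0239, 0.0987]
orientation: [179.8, -0.1, -76.4]
force: [1.0, -0.6, 0.9]
opening: 0.0871
gripper_force: 0.0
```

play_rows:
  commands:
    - [[0, 0, 0, 0, 0, 4, 8.7], [0, 0, 0, 0, 0, 7, 8.7], [0, 0, 0, 0, 0, 8.6, 8.7], [0, 0, 0, 0, 0, 8.6, 8.7]]

```text
clock: 3.77
tool_pos: [0.5523, 0.0241, 0.0132]
orientation: [179.9, -0.0, -76.4]
force: [0.3, -1.2, -0.5]
opening: 0.087
gripper_force: 0.0
```

play_rows:
  commands:
    - [[0, 0, 0, 0, 0, 0, 0], [0, 0, 0, 0, 0, 0, 0], [0, 0, 0, 0, 0, 0, 0], [0, 0, 0, 0, 0, 0, 0], [0, 0, 0, 0, 0, 0, 0], [0, 0, 0, 0, 0, 0, 0]]

```text
clock: 4.27
tool_pos: [0.5535, 0.024, 0.0152]
orientation: [-179.9, 0.0, -76.5]
force: [-1.7, 1.4, 9.5]
opening: 0.0618
gripper_force: 30.0
```

play_rows:
  commands:
    - [[0, 0, 0, 0, 0, -0.6, 0], [0, 0, 0, 0, 0, -0.6, 0]]

```text
clock: 4.43
tool_pos: [0.5531, 0.0238, 0.0207]
orientation: [-179.9, 0.0, -76.5]
force: [0.4, 0.1, -2.1]
opening: 0.0619
gripper_force: 30.0
```

play_rows:
  commands:
    - [[0, 0, -0.776, 0, 0, 0, 0], [0, 0, -0.776, 0, 0, 0, 0], [0, 0, -0.776, 0, 0, 0, 0], [0, 0, -0.776, 0, 0, 0, 0], [0, 0, -0.776, 0, 0, 0, 0], [0, 0, -0.776, 0, 0, 0, 0], [0, 0, -0.776, 0, 0, 0, 0], [0, 0, -0.776, 0, 0, 0, 0]]

```text
clock: 5.1
tool_pos: [0.5524, 0.0235, 0.0194]
orientation: [180.0, 0.0, -32.0]
force: [-0.5, 0.4, -2.1]
opening: 0.0621
gripper_force: 30.0
```

play_rows:
  commands:
    - [[0, 0, -0.647, 0, 0, 0, 0], [0, 0, -0.647, 0, 0, 0, 0], [0, 0, -0.647, 0, 0, 0, 0], [0, 0, -0.647, 0, 0, 0, 0], [0, 0, -0.647, 0, 0, 0, 0], [0, 0, -0.647, 0, 0, 0, 0], [0, 0, -0.647, 0, 0, 0, 0]]

```text
clock: 5.68
tool_pos: [0.5525, 0.0235, 0.0195]
orientation: [180.0, 0.0, 4.9]
force: [0.3, -0.2, -3.0]
opening: 0.0618
gripper_force: 30.0
```

play_rows:
  commands:
    - [[0, 0, 0, 0.6, -2.1, 0, 0], [0, 0, 0, 1.23, -4.24, 0, 0], [0, 0, 0, 1.23, -4.24, 0, 0], [0, 0, 0, 1.23, -4.24, 0, 0]]

```text
clock: 6.02
tool_pos: [0.5614, 0.0679, 0.0195]
orientation: [-180.0, -0.0, 4.9]
force: [0.5, 0.8, -3.2]
opening: 0.0616
gripper_force: 30.0
```

```bash
python3 - <<'E'
from h import *
p=shot('wrist'); o=ctrl.get_obs()
t=toolT()[:3,3]; print(t)
big=cv2.resize(np.ascontiguousarray(p['color']),(768,576))
for pts,c in((boxpts((t[0],t[1],95.04),(.062,.12,.034),.013),(255,0,0)),(tw(TR,[[63,143,8],[63,-155,8],[-75,-155,8],[-75,143,8]]),(0,0,255))):
    q=np.array([w2px(p,w) for w in pts]).astype(np.float32)
    if c[0]: q=cv2.convexHull(q)[:,0]
    cv2.polylines(big,[np.round(q*1.5).astype(int)],True,c,1)
save(p,'e.png',big)
E
```

```text
[0.56092269 0.06715995 0.01939469]
```

View pics/e.png

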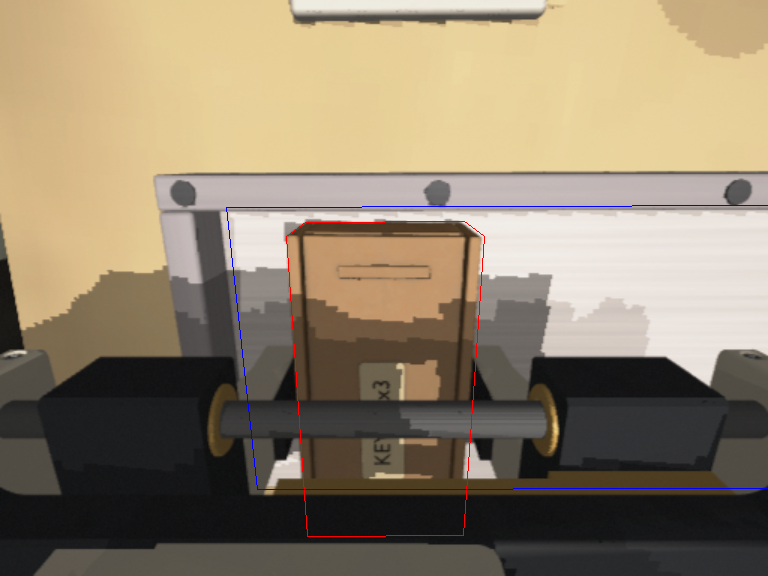

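play_rows:
  commands:
    - [[0, 0, 0, 0, 0, 0.5, 0], [0, 0, 0, 0, 0, 0.55, 0], [0, 0, 0, 0.3, 0, 0.55, 0], [0, 0, 0, 0.5, 0, 0.55, 0], [0, 0, 0, 0.6, 0, 0.55, 0], [0, 0, 0, 0.6, 0, 0.55, 0]]

```text
clock: 6.57
tool_pos: [0.5667, 0.0665, 0.0146]
orientation: [180.0, 0.0, 4.9]
force: [-5.1, 0.1, 8.1]
opening: 0.0617
gripper_force: 30.0
```

play_rows:
  commands:
    - [[0, 0, 0, 0.2, 0, 0, 0], [0, 0, 0, 0.3, 0, 0, 0], [0, 0, 0, 0.3, 0, 0, 0]]

```text
clock: 6.82
tool_pos: [0.568, 0.0664, 0.0146]
orientation: [180.0, 0.2, 4.9]
force: [-10.5, 1.0, 13.7]
opening: 0.0617
gripper_force: 30.0
```

```bash
python3 - <<'E'
from h import *
c=getcmd(); w=tw(TR,[7,80,0])[0]; setcmd([w[0],w[1],.0145,5.051])
plan([w[0],w[1],.065,5.04],7.8)
w=tw(TR,[3,45,0])[0]; plan([w[0],w[1],.065,-42],7.8)
w=tw(TR,[3,28,0])[0]; plan([w[0],w[1],.065,-84.96],6)
plan([w[0],w[1],.014,-84.96],6)
w=tw(TR,[3,65,0])[0]; plan([w[0],w[1],.014,-84.96],6)
w=tw(TR,[3,74.5,0])[0]; plan([w[0],w[1],.014,-84.96],6)
E
```

```text
row [0, 0, np.float64(0.0), np.float64(0.0), np.float64(0.0), np.float64(-5.05), 7.8] n 3 -> [0.5701, 0.0682, 0.065, 5.051]
row [0, 0, np.float64(0.821), np.float64(-0.4), np.float64(3.5), np.float64(-0.0), 7.8] n 8 -> [0.5691, 0.033, 0.065, -41.9888]
row [0, 0, np.float64(0.75), np.float64(1.24), np.float64(1.16), np.float64(-0.0), 6] n 8 -> [0.5706, 0.0161, 0.065, -84.9607]
row [0, 0, np.float64(-0.0), np.float64(0.0), np.float64(-0.0), np.float64(5.1), 6] n 3 -> [0.5706, 0.0161, 0.014, -84.9607]
row [0, 0, np.float64(-0.0), np.float64(-3.7), np.float64(-0.0), np.float64(0.0), 6] n 2 -> [0.5674, 0.0529, 0.014, -84.9607]
row [0, 0, np.float64(-0.0), np.float64(-0.95), np.float64(-0.0), np.float64(0.0), 6] n 2 -> [0.5665, 0.0624, 0.014, -84.9607]
```

play_rows:
  commands:
    - [[0, 0, 0, 0, 0, 0, 7.8], [0, 0, 0, 0, 0, 0, 7.8], [0, 0, 0, 0, 0, 0, 7.8], [0, 0, 0, 0, 0, -2, 7.8], [0, 0, 0, 0, 0, -5.05, 7.8], [0, 0, 0, 0, 0, -5.05, 7.8]]

```text
clock: 7.32
tool_pos: [0.5734, 0.0684, 0.0693]
orientation: [-179.9, -0.4, 5.1]
force: [0.5, 0.5, 0.7]
opening: 0.0779
gripper_force: 0.0
```

play_rows:
  commands:
    - [[0, 0, 0.821, -0.4, 3.5, 0, 7.8], [0, 0, 0.821, -0.4, 3.5, 0, 7.8], [0, 0, 0.821, -0.4, 3.5, 0, 7.8], [0, 0, 0.821, -0.4, 3.5, 0, 7.8], [0, 0, 0.821, -0.4, 3.5, 0, 7.8], [0, 0, 0.821, -0.4, 3.5, 0, 7.8], [0, 0, 0.821, -0.4, 3.5, 0, 7.8]]

```text
clock: 7.9
tool_pos: [0.5696, 0.0323, 0.0644]
orientation: [-180.0, -0.0, -42.4]
force: [0.4, 0.2, 1.2]
opening: 0.078
gripper_force: 0.0
```

play_rows:
  commands:
    - [[0, 0, 0.75, 1.24, 1.16, 0, 6], [0, 0, 0.75, 1.24, 1.16, 0, 6], [0, 0, 0.75, 1.24, 1.16, 0, 6], [0, 0, 0.75, 1.24, 1.16, 0, 6], [0, 0, 0.75, 1.24, 1.16, 0, 6], [0, 0, 0.75, 1.24, 1.16, 0, 6], [0, 0, 0.75, 1.24, 1.16, 0, 6], [0, 0, 0.75, 1.24, 1.16, 0, 6]]

```text
clock: 8.57
tool_pos: [0.5709, 0.0155, 0.0645]
orientation: [-180.0, -0.0, -84.8]
force: [-0.3, -1.0, -0.4]
opening: 0.0602
gripper_force: 0.0
```

play_rows:
  commands:
    - [[0, 0, 0, 0, 0, 3, 6], [0, 0, 0, 0, 0, 5.1, 6], [0, 0, 0, 0, 0, 5.1, 6]]

```text
clock: 8.82
tool_pos: [0.5681, 0.0148, 0.0099]
orientation: [179.7, -0.1, -84.8]
force: [-0.8, -0.6, -1.1]
opening: 0.0598
gripper_force: 0.0
```

play_rows:
  commands:
    - [[0, 0, 0, -0.6, 0, 0, 6], [0, 0, 0, -1.2, 0, 0, 6], [0, 0, 0, -1.8, 0, 0, 6], [0, 0, 0, -2.4, 0, 0, 6], [0, 0, 0, -2.9, 0, 0, 6], [0, 0, 0, -3.3, 0, 0, 6], [0, 0, 0, -3.7, 0, 0, 6]]

```text
clock: 9.4
tool_pos: [0.5678, 0.0532, 0.0142]
orientation: [-179.9, 0.0, -84.9]
force: [-0.5, -2.6, 1.1]
opening: 0.0601
gripper_force: 1.1
```

play_rows:
  commands:
    - [[0, 0, 0, -0.25, 0, 0, 6], [0, 0, 0, -0.45, 0, 0, 6], [0, 0, 0, -0.6, 0, 0, 6], [0, 0, 0, -0.75, 0, 0, 6], [0, 0, 0, -0.85, 0, 0, 6], [0, 0, 0, -0.95, 0, 0, 6], [0, 0, 0, -0.95, 0, 0, 6]]

```text
clock: 9.98
tool_pos: [0.5668, 0.0597, 0.0136]
orientation: [180.0, -0.1, -85.0]
force: [4.1, -15.0, 1.0]
opening: 0.06
gripper_force: 7.7
```

```bash
python3 - <<'E'
from h import *
p=shot('wrist'); t=toolT()[:3,3]; print(t)
big=cv2.resize(np.ascontiguousarray(p['color']),(768,576))
save(p,'f.png',big)
E
```

```text
[0.56681336 0.05969082 0.01361052]
```

View pics/f.png

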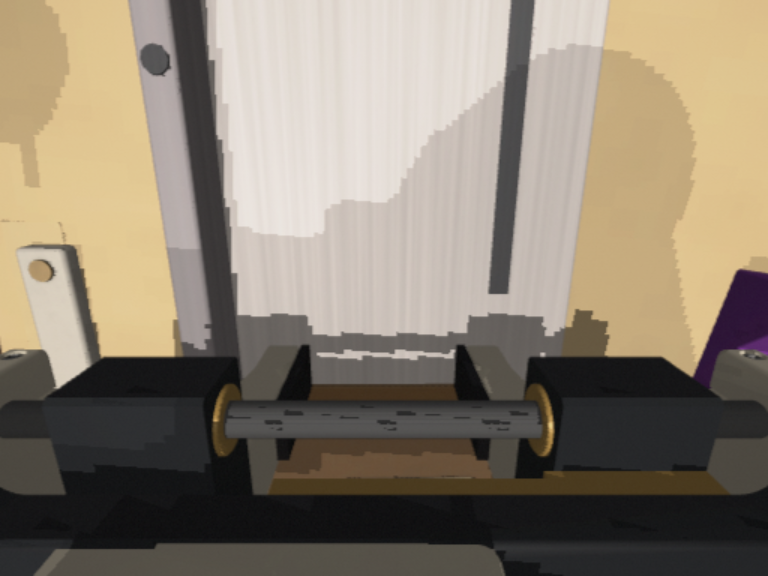

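```bash
python3 - <<'E'
from h import *
w=tw(TR,[3,60,0])[0]; plan([w[0],w[1],.014,-84.96],0)
plan([w[0],w[1],.065,-84.96],0)
w=tw(TR,[-92,112,0])[0]; plan([w[0],w[1],.065,-84.96],0)
plan([w[0],w[1],.016,-84.96],0)
w=tw(TR,[-80,112,0])[0]; plan([w[0],w[1],.016,-84.96],0)
w=tw(TR,[-74,112,0])[0]; plan([w[0],w[1],.016,-84.96],0)
E
```

```text
row [0, 0, np.float64(-0.0), np.float64(1.45), np.float64(-0.0), np.float64(0.0), 0] n 2 -> [0.5678, 0.0479, 0.014, -84.9607]
row [0, 0, np.float64(-0.0), np.float64(0.0), np.float64(-0.0), np.float64(-5.1), 0] n 3 -> [0.5678, 0.0479, 0.065, -84.9607]
row [0, 0, np.float64(-0.0), np.float64(-5.2), np.float64(9.5), np.float64(-0.0), 0] n 4 -> [0.4686, 0.0914, 0.065, -84.9607]
row [0, 0, np.float64(-0.0), np.float64(0.0), np.float64(-0.0), np.float64(4.9), 0] n 3 -> [0.4686, 0.0914, 0.016, -84.9607]
row [0, 0, np.float64(-0.0), np.float64(0.0), np.float64(-1.2), np.float64(-0.0), 0] n 2 -> [0.4805, 0.0925, 0.016, -84.9607]
row [0, 0, np.float64(-0.0), np.float64(0.0), np.float64(-0.6), np.float64(-0.0), 0] n 2 -> [0.4865, 0.093, 0.016, -84.9607]
```

play_rows:
  commands:
    - [[0, 0, 0, 1.45, 0, 0, 6], [0, 0, 0, 1.45, 0, 0, 6]]

```text
clock: 10.2
tool_pos: [0.5675, 0.0461, 0.0132]
orientation: [180.0, -0.0, -85.0]
force: [-0.4, 0.6, -0.0]
opening: 0.0599
gripper_force: 0.0
```

play_rows:
  commands:
    - [[0, 0, 0, 0, 0, -5.1, 0], [0, 0, 0, 0, 0, -5.1, 0], [0, 0, 0, 0, 0, -5.1, 0]]

```text
clock: 10.45
tool_pos: [0.5703, 0.0486, 0.0679]
orientation: [-179.7, 0.1, -84.9]
force: [0.3, 0.0, -0.2]
opening: 0.0454
gripper_force: 0.0
```

play_rows:
  commands:
    - [[0, 0, 0, -5.2, 9.5, 0, 0], [0, 0, 0, -5.2, 9.5, 0, 0], [0, 0, 0, -5.2, 9.5, 0, 0], [0, 0, 0, -5.2, 9.5, 0, 0]]

```text
clock: 10.78
tool_pos: [0.4643, 0.0914, 0.0643]
orientation: [179.9, 0.0, -84.9]
force: [-0.5, -0.1, 0.3]
opening: 0.0189
gripper_force: 0.0
```

play_rows:
  commands:
    - [[0, 0, 0, 0, 0, 3, 0], [0, 0, 0, 0, 0, 4.9, 0], [0, 0, 0, 0, 0, 4.9, 0], [0, 0, 0, 0, 0, 4.9, 0]]

```text
clock: 11.12
tool_pos: [0.4682, 0.0908, 0.015]
orientation: [179.9, -0.1, -84.9]
force: [0.2, 0.7, 1.4]
opening: 0.0007
gripper_force: 0.0
```

play_rows:
  commands:
    - [[0, 0, 0, 0, -0.4, 0, 0], [0, 0, 0, 0, -0.8, 0, 0], [0, 0, 0, 0, -1.2, 0, 0], [0, 0, 0, 0, -1.2, 0, 0]]

```text
clock: 11.45
tool_pos: [0.4823, 0.0925, 0.0164]
orientation: [-179.9, 0.0, -85.0]
force: [0.2, 0.5, -1.0]
opening: 0.0003
gripper_force: 0.0
```

play_rows:
  commands:
    - [[0, 0, 0, 0, -0.2, 0, 0], [0, 0, 0, 0, -0.4, 0, 0], [0, 0, 0, 0, -0.6, 0, 0], [0, 0, 0, 0, -0.6, 0, 0]]

```text
clock: 11.78
tool_pos: [0.4868, 0.0925, 0.0156]
orientation: [180.0, -0.0, -85.0]
force: [-0.2, 0.4, -0.4]
opening: 0.0006
gripper_force: 0.0
```

play_rows:
  commands:
    - [[0, 0, 0, 0, -0.2, 0, 0], [0, 0, 0, 0, -0.4, 0, 0], [0, 0, 0, 0, -0.6, 0, 0], [0, 0, 0, 0, -0.6, 0, 0]]

```text
clock: 12.12
tool_pos: [0.4874, 0.0918, 0.0151]
orientation: [179.5, -0.1, -85.0]
force: [-24.5, 8.1, 20.4]
opening: 0.0004
gripper_force: 13.1
```

play_rows:
  commands:
    - [[0, 0, 0, 0, -0.2, 0, 0], [0, 0, 0, 0, -0.3, 0, 0], [0, 0, 0, 0, -0.4, 0, 0], [0, 0, 0, 0, -0.4, 0, 0]]

```text
clock: 12.45
tool_pos: [0.4875, 0.0914, 0.0149]
orientation: [179.2, -0.2, -85.1]
force: [-40.2, 14.8, 33.7]
opening: 0.0001
gripper_force: 22.4
```

```bash
python3 - <<'E'
from h import *
p=shot('top')
for u in((348,132),(348,110),(385,145)): print(px2w(p,u,0),px2w(p,u,.06))
w=tw(TR,[-64,112,0])[0]; setcmd([w[0],w[1],.016,-84.961])
w=tw(TR,[-86,112,0])[0]; plan([w[0],w[1],.016,-84.96],0)
plan([w[0],w[1],.12,-84.96],8.7)
plan([.53,-.12,.12,-87.66],8.7)
plan([.5771,-.2945,.12,-87.66],8.7)
plan([.5771,-.2945,.006,-87.66],8.7)
E
```

```text
[ 0.68541324 -0.29080421  0.        ] [ 0.67083117 -0.28021277  0.06      ]
[ 0.73624447 -0.29188784  0.        ] [ 0.71857995 -0.28123069  0.06      ]
[ 0.65508281 -0.37244246  0.        ] [ 0.64234001 -0.35690041  0.06      ]
row [0, 0, np.float64(-0.0), np.float64(-0.0), np.float64(2.2), np.float64(-0.0), 0] n 2 -> [0.4746, 0.0919, 0.016, -84.961]
row [0, 0, np.float64(-0.0), np.float64(-0.0), np.float64(-0.0), np.float64(-10.4), 8.7] n 4 -> [0.4746, 0.0919, 0.12, -84.961]
row [0, 0, np.float64(0.047), np.float64(21.6), np.float64(-3.66), np.float64(0.0), 8.7] n 7 -> [0.53, -0.12, 0.12, -87.6539]
row [0, 0, np.float64(0.0), np.float64(17.62), np.float64(-3.99), np.float64(0.0), 8.7] n 6 -> [0.5771, -0.2945, 0.12, -87.6539]
row [0, 0, np.float64(0.0), np.float64(0.0), np.float64(0.0), np.float64(11.4), 8.7] n 4 -> [0.5771, -0.2945, 0.006, -87.6539]
```

play_rows:
  commands:
    - [[0, 0, 0, 0, 2.2, 0, 0], [0, 0, 0, 0, 2.2, 0, 0]]

```text
clock: 12.67
tool_pos: [0.4712, 0.0906, 0.0153]
orientation: [179.9, -0.0, -85.0]
force: [-1.0, -1.3, -2.0]
opening: 0.0007
gripper_force: 0.0
```

play_rows:
  commands:
    - [[0, 0, 0, 0, 0, -10.4, 8.7], [0, 0, 0, 0, 0, -10.4, 8.7], [0, 0, 0, 0, 0, -10.4, 8.7], [0, 0, 0, 0, 0, -10.4, 8.7]]

```text
clock: 13.0
tool_pos: [0.4778, 0.093, 0.1248]
orientation: [-179.5, 0.2, -84.9]
force: [0.5, 0.7, -0.7]
opening: 0.0219
gripper_force: 0.0
```

play_rows:
  commands:
    - [[0, 0, 0.047, 21.6, -3.66, 0, 8.7], [0, 0, 0.047, 21.6, -3.66, 0, 8.7], [0, 0, 0.047, 21.6, -3.66, 0, 8.7], [0, 0, 0.047, 21.6, -3.66, 0, 8.7], [0, 0, 0.047, 21.6, -3.66, 0, 8.7], [0, 0, 0.047, 21.6, -3.66, 0, 8.7], [0, 0, 0.047, 21.6, -3.66, 0, 8.7]]

```text
clock: 13.58
tool_pos: [0.5303, -0.1234, 0.1188]
orientation: [179.9, -0.0, -87.9]
force: [-0.6, 0.0, -0.2]
opening: 0.0683
gripper_force: 0.0
```

play_rows:
  commands:
    - [[0, 0, 0, 17.6, -3.2, 0, 8.7], [0, 0, 0, 17.6, -3.2, 0, 8.7], [0, 0, 0, 17.6, -3.2, 0, 8.7], [0, 0, 0, 17.6, -3.2, 0, 8.7], [0, 0, 0, 17.6, -3.2, 0, 8.7], [0, 0, 0, 17.6, -3.2, 0, 8.7]]

```text
clock: 14.08
tool_pos: [0.5694, -0.2974, 0.1184]
orientation: [179.9, -0.0, -87.8]
force: [0.6, 0.3, -0.2]
opening: 0.0867
gripper_force: 0.0
```

```bash
python3 - <<'E'
from h import *
p=shot('wrist'); t=toolT()[:3,3]; print(t)
big=cv2.resize(np.ascontiguousarray(p['color']),(768,576))
q=cv2.convexHull(np.array([w2px(p,w) for w in boxpts((.5771,-.2945,2.34),(.045,.1,.02))]).astype(np.float32))[:,0]
cv2.polylines(big,[np.round(q*1.5).astype(int)],True,(255,0,0),1)
s=shot('top')['color'][100:240,130:390]; s=cv2.resize(np.ascontiguousarray(s),(768,413),interpolation=cv2.INTER_NEAREST)
save(p,'g.png',np.vstack([big[:180],s]))
E
```

```text
[ 0.56901751 -0.2957428   0.1184928 ]
```

View pics/g.png

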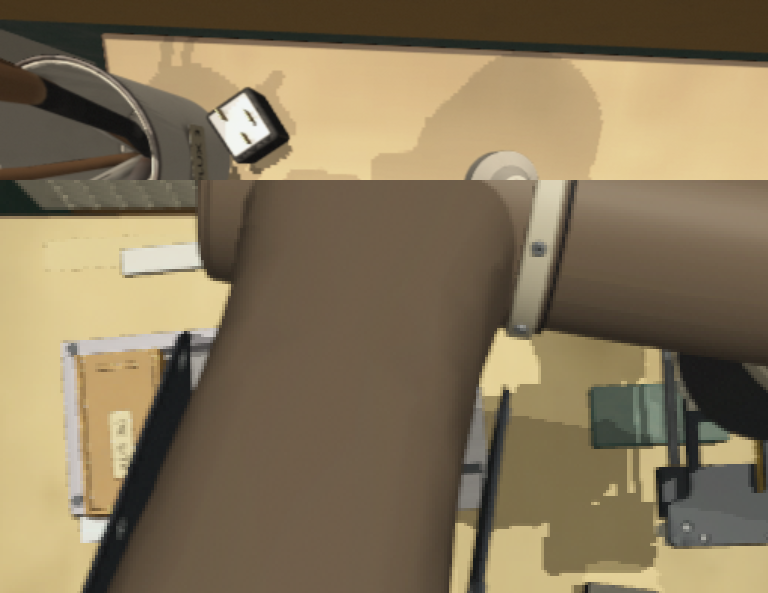

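play_rows:
  commands:
    - [[0, 0, 0, 0, 0, 3, 8.7], [0, 0, 0, 0, 0, 5, 8.7], [0, 0, 0, 0, 0, 6, 8.7], [0, 0, 0, 0, 0, 6.5, 8.7]]

```text
clock: 14.52
tool_pos: [0.5684, -0.2933, 0.0531]
orientation: [179.9, 0.0, -87.6]
force: [-0.1, -0.0, 0.5]
opening: 0.087
gripper_force: 0.0
```

play_rows:
  commands:
    - [[0, 0, 0, 0, 0, 2, 8.7], [0, 0, 0, 0, 0, 3.5, 8.7], [0, 0, 0, 0, 0, 4.4, 8.7], [0, 0, 0, 0, 0, 4.9, 8.7], [0, 0, 0, 0, 0, 4.9, 8.7]]

```text
clock: 14.93
tool_pos: [0.5692, -0.2946, 0.0052]
orientation: [180.0, 0.0, -87.6]
force: [-0.2, -0.4, 0.3]
opening: 0.0868
gripper_force: 0.0
```

```bash
python3 - <<'E'
from h import *
p=shot('wrist'); t=toolT()[:3,3]; print(t)
big=cv2.resize(np.ascontiguousarray(p['color']),(768,576))
q=cv2.convexHull(np.array([w2px(p,w) for w in boxpts((.5771,-.2945,2.34),(.045,.1,.02))]).astype(np.float32))[:,0]
cv2.polylines(big,[np.round(q*1.5).astype(int)],True,(255,0,0),1)
save(p,'h.png',big)
E
```

```text
[ 0.56967393 -0.29480384  0.00595156]
```

View pics/h.png

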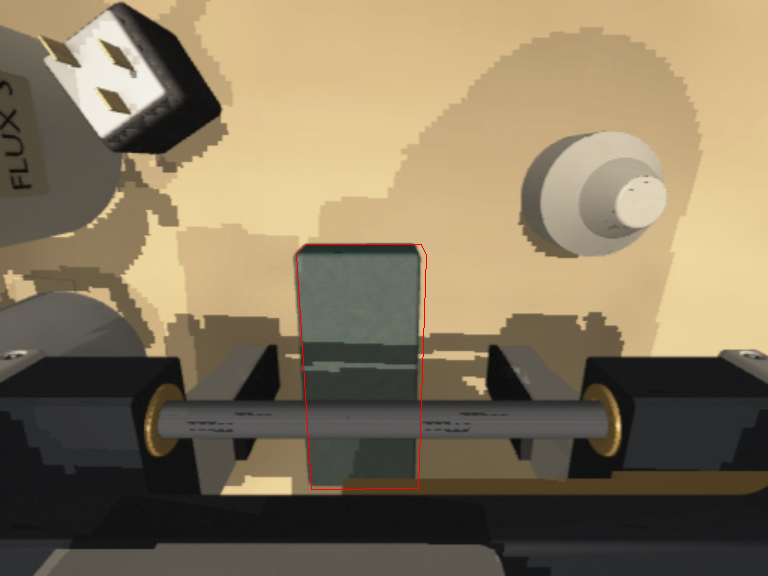

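```bash
python3 - <<'E'
from h import *
setcmd([.5690,-.2945,.006,-87.654])
c=getcmd()
plan([c[0],c[1],.10,c[3]],0)
plan([.558,-.14,.10,-41],0)
w=tw(TR,[7,27,0])[0]; plan([w[0],w[1],.10,5.04],0)
plan([w[0],w[1],.017,5.04],0)
w=tw(TR,[13,27,0])[0]; plan([w[0],w[1],.016,5.04],0)
w=tw(TR,[17,27,0])[0]; plan([w[0],w[1],.016,5.04],0)
E
```

```text
row [0, 0, np.float64(-0.0), np.float64(0.0), np.float64(-0.0), np.float64(-9.4), 0] n 4 -> [0.569, -0.2945, 0.1, -87.654]
row [0, 0, np.float64(-0.814), np.float64(-15.48), np.float64(0.47), np.float64(-0.0), 0] n 8 -> [0.558, -0.14, 0.1, -41.0152]
row [0, 0, np.float64(-0.804), np.float64(-8.94), np.float64(-12.83), np.float64(-0.0), 0] n 8 -> [0.5747, 0.0155, 0.1, 5.0506]
row [0, 0, np.float64(0.0), np.float64(-0.0), np.float64(0.0), np.float64(8.3), 0] n 4 -> [0.5747, 0.0155, 0.017, 5.0506]
row [0, 0, np.float64(0.0), np.float64(0.6), np.float64(0.0), np.float64(0.1), 0] n 2 -> [0.5807, 0.016, 0.016, 5.0506]
row [0, 0, np.float64(0.0), np.float64(0.4), np.float64(0.0), np.float64(-0.0), 0] n 2 -> [0.5847, 0.0163, 0.016, 5.0506]
```

play_rows:
  commands:
    - [[0, 0, 0, 0, 0, 0, 0], [0, 0, 0, 0, 0, 0, 0], [0, 0, 0, 0, 0, 0, 0], [0, 0, 0, 0, 0, 0, 0], [0, 0, 0, 0, 0, 0, 0], [0, 0, 0, 0, 0, 0, 0], [0, 0, 0, 0, 0, 0, 0], [0, 0, 0, 0, 0, 0, 0]]

```text
clock: 15.65
tool_pos: [0.5702, -0.2952, 0.0061]
orientation: [-179.9, -0.0, -87.6]
force: [2.9, -0.6, 1.4]
opening: 0.0445
gripper_force: 30.0
```

play_rows:
  commands:
    - [[0, 0, 0, 0, 0, -3, 0], [0, 0, 0, 0, 0, -6, 0], [0, 0, 0, 0, 0, -9.4, 0], [0, 0, 0, 0, 0, -9.4, 0]]

```text
clock: 15.98
tool_pos: [0.5721, -0.2962, 0.1059]
orientation: [-179.6, -0.2, -87.6]
force: [1.2, -0.3, -2.3]
opening: 0.0448
gripper_force: 30.0
```

play_rows:
  commands:
    - [[0, 0, -0.814, -15.48, 0.47, 0, 0], [0, 0, -0.814, -15.48, 0.47, 0, 0], [0, 0, -0.814, -15.48, 0.47, 0, 0], [0, 0, -0.814, -15.48, 0.47, 0, 0], [0, 0, -0.814, -15.48, 0.47, 0, 0], [0, 0, -0.814, -15.48, 0.47, 0, 0], [0, 0, -0.814, -15.48, 0.47, 0, 0], [0, 0, -0.814, -15.48, 0.47, 0, 0]]

```text
clock: 16.65
tool_pos: [0.5571, -0.1401, 0.0987]
orientation: [179.9, 0.1, -40.8]
force: [0.4, -0.1, -3.1]
opening: 0.045
gripper_force: 30.0
```

play_rows:
  commands:
    - [[0, 0, -0.804, -8.94, -12.83, 0, 0], [0, 0, -0.804, -8.94, -12.83, 0, 0], [0, 0, -0.804, -8.94, -12.83, 0, 0], [0, 0, -0.804, -8.94, -12.83, 0, 0], [0, 0, -0.804, -8.94, -12.83, 0, 0], [0, 0, -0.804, -8.94, -12.83, 0, 0], [0, 0, -0.804, -8.94, -12.83, 0, 0], [0, 0, -0.804, -8.94, -12.83, 0, 0]]

```text
clock: 17.32
tool_pos: [0.5742, 0.0149, 0.0988]
orientation: [180.0, 0.1, 5.1]
force: [-0.8, -0.4, -2.9]
opening: 0.0445
gripper_force: 30.0
```

play_rows:
  commands:
    - [[0, 0, 0, 0, 0, 3.5, 0], [0, 0, 0, 0, 0, 6.5, 0], [0, 0, 0, 0, 0, 7.6, 0], [0, 0, 0, 0, 0, 8.3, 0], [0, 0, 0, 0, 0, 8.3, 0]]

```text
clock: 17.73
tool_pos: [0.5745, 0.0144, 0.0157]
orientation: [179.9, 0.1, 4.9]
force: [-0.0, -0.0, -2.7]
opening: 0.0448
gripper_force: 30.0
```

play_rows:
  commands:
    - [[0, 0, 0, 0.2, 0, 0.1, 0], [0, 0, 0, 0.4, 0, 0.1, 0], [0, 0, 0, 0.6, 0, 0.1, 0], [0, 0, 0, 0.6, 0, 0.1, 0]]

```text
clock: 18.07
tool_pos: [0.5811, 0.0155, 0.0163]
orientation: [-180.0, -0.0, 5.0]
force: [-2.3, -0.0, -3.2]
opening: 0.0447
gripper_force: 30.0
```

play_rows:
  commands:
    - [[0, 0, 0, 0.2, 0, 0, 0], [0, 0, 0, 0.4, 0, 0, 0], [0, 0, 0, 0.4, 0, 0, 0]]

```text
clock: 18.32
tool_pos: [0.5811, 0.0149, 0.0149]
orientation: [180.0, 0.4, 5.0]
force: [-12.0, 0.8, 2.0]
opening: 0.0448
gripper_force: 30.0
```

```bash
python3 - <<'E'
from h import *
c=getcmd()
plan([c[0],c[1],.065,5.04],5.6)
w=tw(TR,[12,5,0])[0]; plan([w[0],w[1],.065,-40],5.6)
w=tw(TR,[11,-15,0])[0]; plan([w[0],w[1],.065,-84.96],4.5)
plan([w[0],w[1],.014,-84.96],4.5)
w=tw(TR,[11,21,0])[0]; plan([w[0],w[1],.014,-84.96],4.5)
w=tw(TR,[11,29.5,0])[0]; plan([w[0],w[1],.014,-84.96],4.5)
E
```

```text
row [0, 0, np.float64(0.0), np.float64(0.0), np.float64(0.0), np.float64(-4.9), 5.6] n 3 -> [0.5847, 0.0163, 0.065, 5.0506]
row [0, 0, np.float64(0.786), np.float64(-0.5), np.float64(2.2), np.float64(-0.0), 5.6] n 8 -> [0.5816, -0.006, 0.065, -39.9839]
row [0, 0, np.float64(0.785), np.float64(1.35), np.float64(1.49), np.float64(-0.0), 4.5] n 8 -> [0.5824, -0.0261, 0.065, -84.9611]
row [0, 0, np.float64(-0.0), np.float64(-0.0), np.float64(0.0), np.float64(5.1), 4.5] n 3 -> [0.5824, -0.0261, 0.014, -84.9611]
row [0, 0, np.float64(-0.0), np.float64(-3.6), np.float64(0.0), np.float64(0.0), 4.5] n 2 -> [0.5792, 0.0097, 0.014, -84.9611]
row [0, 0, np.float64(-0.0), np.float64(-0.85), np.float64(0.0), np.float64(0.0), 4.5] n 2 -> [0.5785, 0.0182, 0.014, -84.9611]
```

play_rows:
  commands:
    - [[0, 0, 0, 0, 0, 0, 5.6], [0, 0, 0, 0, 0, 0, 5.6], [0, 0, 0, 0, 0, 0, 5.6]]

```text
clock: 18.57
tool_pos: [0.5865, 0.0162, 0.0166]
orientation: [-180.0, -0.2, 5.1]
force: [0.4, -0.3, 0.4]
opening: 0.0549
gripper_force: 0.0
```

play_rows:
  commands:
    - [[0, 0, 0, 0, 0, -2, 5.6], [0, 0, 0, 0, 0, -4.9, 5.6], [0, 0, 0, 0, 0, -4.9, 5.6]]

```text
clock: 18.82
tool_pos: [0.5891, 0.0167, 0.0701]
orientation: [-180.0, -0.5, 5.1]
force: [0.6, 0.8, 0.5]
opening: 0.056
gripper_force: 0.0
```

play_rows:
  commands:
    - [[0, 0, 0.786, -0.5, 2.2, 0, 5.6], [0, 0, 0.786, -0.5, 2.2, 0, 5.6], [0, 0, 0.786, -0.5, 2.2, 0, 5.6], [0, 0, 0.786, -0.5, 2.2, 0, 5.6], [0, 0, 0.786, -0.5, 2.2, 0, 5.6], [0, 0, 0.786, -0.5, 2.2, 0, 5.6], [0, 0, 0.786, -0.5, 2.2, 0, 5.6]]

```text
clock: 19.4
tool_pos: [0.5831, -0.0064, 0.0654]
orientation: [-179.9, -0.1, -40.4]
force: [1.0, 0.1, -0.4]
opening: 0.0563
gripper_force: 0.0
```

play_rows:
  commands:
    - [[0, 0, 0.785, 1.35, 1.49, 0, 4.5], [0, 0, 0.785, 1.35, 1.49, 0, 4.5], [0, 0, 0.785, 1.35, 1.49, 0, 4.5], [0, 0, 0.785, 1.35, 1.49, 0, 4.5], [0, 0, 0.785, 1.35, 1.49, 0, 4.5], [0, 0, 0.785, 1.35, 1.49, 0, 4.5], [0, 0, 0.785, 1.35, 1.49, 0, 4.5], [0, 0, 0.785, 1.35, 1.49, 0, 4.5]]

```text
clock: 20.07
tool_pos: [0.5837, -0.0265, 0.0652]
orientation: [-179.9, 0.0, -85.0]
force: [-0.1, 0.0, 0.6]
opening: 0.045
gripper_force: 0.0
```

play_rows:
  commands:
    - [[0, 0, 0, 0, 0, 2.5, 4.5], [0, 0, 0, 0, 0, 4.2, 4.5], [0, 0, 0, 0, 0, 5.1, 4.5], [0, 0, 0, 0, 0, 5.1, 4.5]]

```text
clock: 20.4
tool_pos: [0.5818, -0.0269, 0.0119]
orientation: [179.8, -0.0, -84.9]
force: [0.2, 0.0, -0.6]
opening: 0.045
gripper_force: 0.0
```

play_rows:
  commands:
    - [[0, 0, 0, -0.6, 0, 0, 4.5], [0, 0, 0, -1.2, 0, 0, 4.5], [0, 0, 0, -1.8, 0, 0, 4.5], [0, 0, 0, -2.4, 0, 0, 4.5], [0, 0, 0, -2.9, 0, 0, 4.5], [0, 0, 0, -3.3, 0, 0, 4.5], [0, 0, 0, -3.6, 0, 0, 4.5]]

```text
clock: 20.98
tool_pos: [0.5799, 0.0099, 0.0141]
orientation: [-179.9, 0.0, -84.9]
force: [0.4, -2.9, 2.1]
opening: 0.045
gripper_force: 1.3
```

play_rows:
  commands:
    - [[0, 0, 0, -0.2, 0, 0, 4.5], [0, 0, 0, -0.4, 0, 0, 4.5], [0, 0, 0, -0.55, 0, 0, 4.5], [0, 0, 0, -0.7, 0, 0, 4.5], [0, 0, 0, -0.85, 0, 0, 4.5], [0, 0, 0, -0.85, 0, 0, 4.5], [0, 0, 0, -0.85, 0, 0, 4.5]]

```text
clock: 21.57
tool_pos: [0.579, 0.0157, 0.0136]
orientation: [180.0, -0.1, -85.0]
force: [4.1, -14.6, 0.8]
opening: 0.0446
gripper_force: 7.2
```

```bash
python3 - <<'E'
from h import *
w=tw(TR,[11,15,0])[0]; plan([w[0],w[1],.014,-84.96],0)
plan([w[0],w[1],.065,-84.96],0)
w=tw(TR,[-68,57,0])[0]; plan([w[0],w[1],.065,-84.96],0)
plan([w[0],w[1],.014,-84.96],0)
w=tw(TR,[-57,57,0])[0]; plan([w[0],w[1],.014,-84.96],0)
w=tw(TR,[-50.5,57,0])[0]; plan([w[0],w[1],.014,-84.96],0)
E
```

```text
row [0, 0, np.float64(-0.0), np.float64(1.45), np.float64(0.0), np.float64(0.0), 0] n 2 -> [0.5798, 0.0038, 0.014, -84.9611]
row [0, 0, np.float64(-0.0), np.float64(-0.0), np.float64(0.0), np.float64(-5.1), 0] n 3 -> [0.5798, 0.0038, 0.065, -84.9611]
row [0, 0, np.float64(-0.0), np.float64(-4.2), np.float64(7.9), np.float64(-0.0), 0] n 4 -> [0.4974, 0.0387, 0.065, -84.9611]
row [0, 0, np.float64(-0.0), np.float64(-0.0), np.float64(0.0), np.float64(5.1), 0] n 3 -> [0.4974, 0.0387, 0.014, -84.9611]
row [0, 0, np.float64(-0.0), np.float64(-0.0), np.float64(-1.1), np.float64(0.0), 0] n 2 -> [0.5083, 0.0396, 0.014, -84.9611]
row [0, 0, np.float64(-0.0), np.float64(-0.0), np.float64(-0.65), np.float64(0.0), 0] n 2 -> [0.5148, 0.0402, 0.014, -84.9611]
```

play_rows:
  commands:
    - [[0, 0, 0, 1.45, 0, 0, 4.5], [0, 0, 0, 1.45, 0, 0, 4.5]]

```text
clock: 21.73
tool_pos: [0.5797, 0.002, 0.0131]
orientation: [179.9, 0.0, -85.0]
force: [-1.1, 1.4, 0.1]
opening: 0.0449
gripper_force: 0.0
```

play_rows:
  commands:
    - [[0, 0, 0, 0, 0, -2.5, 0], [0, 0, 0, 0, 0, -5.1, 0], [0, 0, 0, 0, 0, -5.1, 0]]

```text
clock: 21.98
tool_pos: [0.5829, 0.0042, 0.0689]
orientation: [-179.6, 0.0, -84.9]
force: [0.9, 1.0, 0.5]
opening: 0.0304
gripper_force: 0.0
```

play_rows:
  commands:
    - [[0, 0, 0, -4.2, 7.9, 0, 0], [0, 0, 0, -4.2, 7.9, 0, 0], [0, 0, 0, -4.2, 7.9, 0, 0], [0, 0, 0, -4.2, 7.9, 0, 0], [0, 0, 0, -4.2, 7.9, 0, 0]]

```text
clock: 22.4
tool_pos: [0.4978, 0.039, 0.065]
orientation: [-179.9, 0.0, -84.9]
force: [1.0, -0.1, -0.1]
opening: 0.0014
gripper_force: 0.0
```

play_rows:
  commands:
    - [[0, 0, 0, 0, 0, 3, 0], [0, 0, 0, 0, 0, 4.5, 0], [0, 0, 0, 0, 0, 5.1, 0], [0, 0, 0, 0, 0, 5.1, 0]]

```text
clock: 22.73
tool_pos: [0.4974, 0.0377, 0.0121]
orientation: [179.8, -0.1, -85.0]
force: [-0.1, -0.1, 1.1]
opening: -0.0
gripper_force: 0.0
```

play_rows:
  commands:
    - [[0, 0, 0, 0, -0.4, 0, 0], [0, 0, 0, 0, -0.8, 0, 0], [0, 0, 0, 0, -1.1, 0, 0], [0, 0, 0, 0, -1.1, 0, 0]]

```text
clock: 23.07
tool_pos: [0.5103, 0.0395, 0.0144]
orientation: [-179.9, 0.0, -85.0]
force: [0.7, -0.4, 0.3]
opening: 0.0003
gripper_force: 0.0
```

play_rows:
  commands:
    - [[0, 0, 0, 0, -0.2, 0, 0], [0, 0, 0, 0, -0.4, 0, 0], [0, 0, 0, 0, -0.65, 0, 0], [0, 0, 0, 0, -0.65, 0, 0]]

```text
clock: 23.4
tool_pos: [0.5133, 0.0391, 0.0133]
orientation: [179.8, -0.0, -85.0]
force: [-6.0, 0.5, 3.3]
opening: 0.0004
gripper_force: 2.7
```

```bash
python3 - <<'E'
from h import *
w=tw(TR,[-48.5,57,0])[0]; setcmd([w[0],w[1],.014,-84.961])
w=tw(TR,[-68,57,0])[0]; plan([w[0],w[1],.014,-84.96],0)
plan([w[0],w[1],.12,-84.96],8.7)
plan([.455,-.11,.12,-91],8.7)
plan([.4199,-.258,.12,-97.02],8.7)
plan([.4199,-.258,.012,-97.02],8.7)
E
```

```text
row [0, 0, np.float64(-0.0), np.float64(-0.0), np.float64(1.95), np.float64(-0.0), 0] n 2 -> [0.4974, 0.0387, 0.014, -84.961]
row [0, 0, np.float64(-0.0), np.float64(-0.0), np.float64(-0.0), np.float64(-10.6), 8.7] n 4 -> [0.4974, 0.0387, 0.12, -84.961]
row [0, 0, np.float64(0.105), np.float64(14.44), np.float64(5.53), np.float64(-0.0), 8.7] n 5 -> [0.455, -0.11, 0.12, -90.9771]
row [0, 0, np.float64(0.105), np.float64(14.86), np.float64(3.25), np.float64(-0.0), 8.7] n 5 -> [0.4199, -0.258, 0.12, -96.9931]
row [0, 0, np.float64(0.0), np.float64(-0.0), np.float64(0.0), np.float64(10.8), 8.7] n 4 -> [0.4199, -0.258, 0.012, -96.9931]
```

play_rows:
  commands:
    - [[0, 0, 0, 0, -0.2, 0, 0], [0, 0, 0, 0, -0.2, 0, 0], [0, 0, 0, 0, -0.2, 0, 0]]

```text
clock: 23.65
tool_pos: [0.5133, 0.0386, 0.0128]
orientation: [179.6, -0.1, -85.0]
force: [-11.0, 1.2, 5.8]
opening: 0.0001
gripper_force: 5.3
```

Stalled solidly: stone home. On to the vee block.

play_rows:
  commands:
    - [[0, 0, 0, 0, 1.95, 0, 0], [0, 0, 0, 0, 1.95, 0, 0]]

```text
clock: 23.82
tool_pos: [0.4946, 0.0373, 0.0132]
orientation: [179.9, -0.0, -85.0]
force: [-1.4, 0.1, -0.9]
opening: 0.0002
gripper_force: 0.0
```

play_rows:
  commands:
    - [[0, 0, 0, 0, 0, -10.6, 8.7], [0, 0, 0, 0, 0, -10.6, 8.7], [0, 0, 0, 0, 0, -10.6, 8.7], [0, 0, 0, 0, 0, -10.6, 8.7]]

```text
clock: 24.15
tool_pos: [0.5012, 0.0394, 0.1253]
orientation: [-179.5, 0.1, -84.9]
force: [0.4, 0.0, -1.5]
opening: 0.0213
gripper_force: 0.0
```

play_rows:
  commands:
    - [[0, 0, 0.105, 14.44, 5.53, 0, 8.7], [0, 0, 0.105, 14.44, 5.53, 0, 8.7], [0, 0, 0.105, 14.44, 5.53, 0, 8.7], [0, 0, 0.105, 14.44, 5.53, 0, 8.7], [0, 0, 0.105, 14.44, 5.53, 0, 8.7]]

```text
clock: 24.57
tool_pos: [0.4531, -0.114, 0.1194]
orientation: [179.9, -0.0, -91.2]
force: [0.4, -0.3, -1.1]
opening: 0.0548
gripper_force: 0.0
```

play_rows:
  commands:
    - [[0, 0, 0.105, 14.86, 3.25, 0, 8.7], [0, 0, 0.105, 14.86, 3.25, 0, 8.7], [0, 0, 0.105, 14.86, 3.25, 0, 8.7], [0, 0, 0.105, 14.86, 3.25, 0, 8.7], [0, 0, 0.105, 14.86, 3.25, 0, 8.7], [0, 0, 0.105, 14.86, 3.25, 0, 8.7]]

```text
clock: 25.07
tool_pos: [0.4198, -0.2597, 0.1192]
orientation: [180.0, 0.0, -97.2]
force: [0.3, 0.6, 0.2]
opening: 0.0864
gripper_force: 0.0
```

```bash
python3 - <<'E'
from h import *
p=shot('wrist'); t=toolT()[:3,3]; print(t)
big=cv2.resize(np.ascontiguousarray(p['color']),(768,576))
q=cv2.convexHull(np.array([w2px(p,w) for w in boxpts((.4199,-.258,82.98),(.05,.06,.034))]).astype(np.float32))[:,0]
cv2.polylines(big,[np.round(q*1.5).astype(int)],True,(255,0,0),1)
save(p,'i.png',big)
E
```

```text
[ 0.42007319 -0.25886872  0.11930876]
```

View pics/i.png

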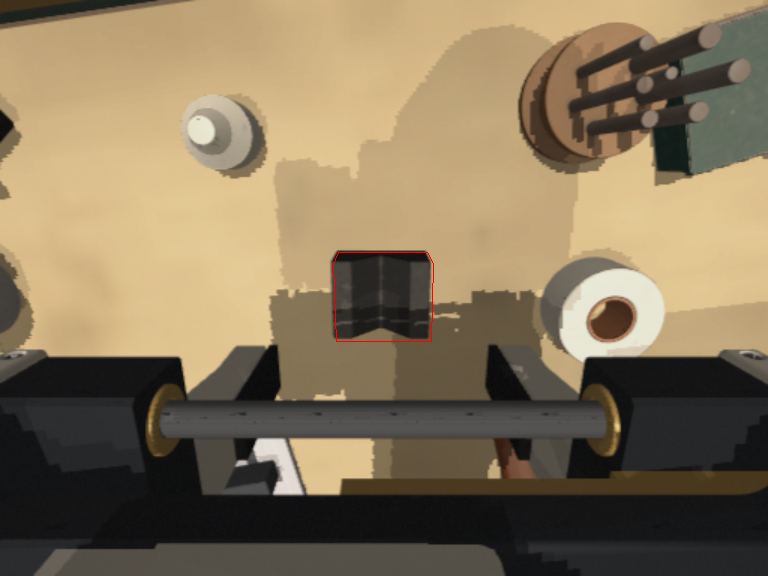

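```bash
python3 - <<'E'
from h import *
c=getcmd()
plan([c[0],c[1],.11,c[3]],0)
plan([.50,-.15,.11,-46],0)
w=tw(TR,[31,-22,0])[0]; plan([w[0],w[1],.11,5.04],0)
plan([w[0],w[1],.023,5.04],0)
w=tw(TR,[38,-22,0])[0]; plan([w[0],w[1],.022,5.04],0)
w=tw(TR,[41.5,-22,0])[0]; plan([w[0],w[1],.022,5.04],0)
E
```

```text
row [0, 0, np.float64(-0.0), np.float64(-0.0), np.float64(0.0), np.float64(-9.8), 0] n 4 -> [0.4199, -0.258, 0.11, -96.9931]
row [0, 0, np.float64(-0.89), np.float64(-11.7), np.float64(-6.63), np.float64(-0.0), 0] n 9 -> [0.5, -0.15, 0.11, -45.9999]
row [0, 0, np.float64(-0.891), np.float64(-1.39), np.float64(-15.65), np.float64(-0.0), 0] n 9 -> [0.6029, -0.0312, 0.11, 5.0507]
row [0, 0, np.float64(0.0), np.float64(0.0), np.float64(0.01), np.float64(8.7), 0] n 4 -> [0.6029, -0.0313, 0.023, 5.0507]
row [0, 0, np.float64(0.0), np.float64(0.7), np.float64(-0.0), np.float64(0.1), 0] n 2 -> [0.6099, -0.0307, 0.022, 5.0507]
row [0, 0, np.float64(0.0), np.float64(0.35), np.float64(-0.0), np.float64(-0.0), 0] n 2 -> [0.6134, -0.0304, 0.022, 5.0507]
```

play_rows:
  commands:
    - [[0, 0, 0, 0, 0, 4, 8.7], [0, 0, 0, 0, 0, 8, 8.7], [0, 0, 0, 0, 0, 10, 8.7], [0, 0, 0, 0, 0, 10.8, 8.7], [0, 0, 0, 0, 0, 10.8, 8.7]]

```text
clock: 25.53
tool_pos: [0.4195, -0.2574, 0.01]
orientation: [179.8, 0.0, -96.9]
force: [-0.4, 0.1, 0.8]
opening: 0.087
gripper_force: 0.0
```

play_rows:
  commands:
    - [[0, 0, 0, 0, 0, 0, 0], [0, 0, 0, 0, 0, 0, 0], [0, 0, 0, 0, 0, 0, 0], [0, 0, 0, 0, 0, 0, 0], [0, 0, 0, 0, 0, 0, 0], [0, 0, 0, 0, 0, 0, 0], [0, 0, 0, 0, 0, 0, 0]]

```text
clock: 26.12
tool_pos: [0.4211, -0.2587, 0.0126]
orientation: [-179.9, -0.0, -97.0]
force: [-0.8, 2.4, 8.0]
opening: 0.0594
gripper_force: 30.0
```

play_rows:
  commands:
    - [[0, 0, 0, 0, 0, -3, 0], [0, 0, 0, 0, 0, -6, 0], [0, 0, 0, 0, 0, -9.8, 0], [0, 0, 0, 0, 0, -9.8, 0]]

```text
clock: 26.45
tool_pos: [0.4234, -0.2597, 0.1157]
orientation: [-179.5, -0.1, -96.9]
force: [2.3, 0.0, -6.5]
opening: 0.0596
gripper_force: 30.0
```

play_rows:
  commands:
    - [[0, 0, -0.89, -11.7, -6.63, 0, 0], [0, 0, -0.89, -11.7, -6.63, 0, 0], [0, 0, -0.89, -11.7, -6.63, 0, 0], [0, 0, -0.89, -11.7, -6.63, 0, 0], [0, 0, -0.89, -11.7, -6.63, 0, 0], [0, 0, -0.89, -11.7, -6.63, 0, 0], [0, 0, -0.89, -11.7, -6.63, 0, 0], [0, 0, -0.89, -11.7, -6.63, 0, 0]]

```text
clock: 27.12
tool_pos: [0.4991, -0.1502, 0.1084]
orientation: [179.9, 0.1, -45.7]
force: [-0.4, 0.1, -7.0]
opening: 0.0594
gripper_force: 30.0
```

play_rows:
  commands:
    - [[0, 0, -0.891, -1.39, -15.65, 0, 0], [0, 0, -0.891, -1.39, -15.65, 0, 0], [0, 0, -0.891, -1.39, -15.65, 0, 0], [0, 0, -0.891, -1.39, -15.65, 0, 0], [0, 0, -0.891, -1.39, -15.65, 0, 0], [0, 0, -0.891, -1.39, -15.65, 0, 0], [0, 0, -0.891, -1.39, -15.65, 0, 0], [0, 0, -0.891, -1.39, -15.65, 0, 0]]

```text
clock: 27.78
tool_pos: [0.6022, -0.0317, 0.1083]
orientation: [-180.0, 0.1, 5.2]
force: [-0.2, 0.4, -6.5]
opening: 0.0596
gripper_force: 30.0
```

play_rows:
  commands:
    - [[0, 0, 0, 0, 0, 3.5, 0], [0, 0, 0, 0, 0, 6.5, 0], [0, 0, 0, 0, 0, 8.0, 0], [0, 0, 0, 0, 0, 8.7, 0], [0, 0, 0, 0, 0, 8.7, 0]]

```text
clock: 28.2
tool_pos: [0.602, -0.0324, 0.0215]
orientation: [180.0, 0.2, 4.8]
force: [0.8, -0.3, -6.1]
opening: 0.0594
gripper_force: 30.0
```

play_rows:
  commands:
    - [[0, 0, 0, 0.2, 0, 0.1, 0], [0, 0, 0, 0.4, 0, 0.1, 0], [0, 0, 0, 0.6, 0, 0.1, 0], [0, 0, 0, 0.7, 0, 0.1, 0]]

```text
clock: 28.53
tool_pos: [0.6098, -0.0314, 0.0219]
orientation: [-180.0, 0.1, 5.0]
force: [-4.6, -0.5, -5.1]
opening: 0.0595
gripper_force: 30.0
```

play_rows:
  commands:
    - [[0, 0, 0, 0.2, 0, 0, 0], [0, 0, 0, 0.35, 0, 0, 0], [0, 0, 0, 0.35, 0, 0, 0]]

```text
clock: 28.78
tool_pos: [0.6098, -0.0316, 0.0208]
orientation: [180.0, 0.4, 5.0]
force: [-11.1, 0.3, -1.6]
opening: 0.0598
gripper_force: 30.0
```

```bash
python3 - <<'E'
from h import *
c=getcmd()
plan([c[0],c[1],.075,5.04],6.9)
w=tw(TR,[38,-80,0])[0]; plan([w[0],w[1],.075,5.04],0)
plan([w[0],w[1],.018,5.04],0)
w=tw(TR,[38,-47,0])[0]; plan([w[0],w[1],.018,5.04],0)
w=tw(TR,[38,-38,0])[0]; plan([w[0],w[1],.018,5.04],0)
E
```

```text
row [0, 0, np.float64(0.0), np.float64(0.0), np.float64(0.0), np.float64(-5.3), 6.9] n 3 -> [0.6134, -0.0304, 0.075, 5.0507]
row [0, 0, np.float64(0.0), np.float64(-0.35), np.float64(5.8), np.float64(-0.0), 0] n 3 -> [0.615, -0.0885, 0.075, 5.0507]
row [0, 0, np.float64(0.0), np.float64(-0.0), np.float64(-0.0), np.float64(5.7), 0] n 3 -> [0.615, -0.0885, 0.018, 5.0507]
row [0, 0, np.float64(0.0), np.float64(0.0), np.float64(-3.3), np.float64(-0.0), 0] n 2 -> [0.6121, -0.0556, 0.018, 5.0507]
row [0, 0, np.float64(0.0), np.float64(0.0), np.float64(-0.9), np.float64(-0.0), 0] n 2 -> [0.6113, -0.0467, 0.018, 5.0507]
```

play_rows:
  commands:
    - [[0, 0, 0, 0, 0, 0.1, 6.9], [0, 0, 0, 0, 0, 0.1, 6.9], [0, 0, 0, 0, 0, 0.1, 6.9], [0, 0, 0, 0, 0, 0, 6.9]]

```text
clock: 29.12
tool_pos: [0.615, -0.0307, 0.0225]
orientation: [-180.0, -0.1, 5.1]
force: [0.4, -0.6, -0.1]
opening: 0.0688
gripper_force: 0.0
```

play_rows:
  commands:
    - [[0, 0, 0, 0, 0, -2, 6.9], [0, 0, 0, 0, 0, -5.3, 6.9], [0, 0, 0, 0, 0, -5.3, 0], [0, 0, 0, 0, 0, -5.3, 0]]

```text
clock: 29.45
tool_pos: [0.616, -0.0304, 0.0776]
orientation: [-180.0, -0.4, 5.1]
force: [-0.1, 0.5, 0.8]
opening: 0.0606
gripper_force: 0.0
```

play_rows:
  commands:
    - [[0, 0, 0, -0.35, 5.8, 0, 0], [0, 0, 0, -0.35, 5.8, 0, 0], [0, 0, 0, -0.35, 5.8, 0, 0], [0, 0, 0, -0.35, 5.8, 0, 0], [0, 0, 0, -0.35, 5.8, 0, 0], [0, 0, 0, -0.35, 5.8, 0, 0], [0, 0, 0, -0.35, 5.8, 0, 0]]

```text
clock: 30.03
tool_pos: [0.6154, -0.0883, 0.0745]
orientation: [-180.0, 0.0, 5.1]
force: [-0.8, 0.4, -0.4]
opening: 0.0144
gripper_force: 0.0
```

play_rows:
  commands:
    - [[0, 0, 0, 0, 0, 3, 0], [0, 0, 0, 0, 0, 5, 0], [0, 0, 0, 0, 0, 5.7, 0], [0, 0, 0, 0, 0, 5.7, 0]]

```text
clock: 30.37
tool_pos: [0.6139, -0.0886, 0.0156]
orientation: [180.0, 0.2, 5.1]
force: [-0.1, 0.2, 1.0]
opening: 0.0001
gripper_force: 0.0
```

play_rows:
  commands:
    - [[0, 0, 0, 0, -0.5, 0, 0], [0, 0, 0, 0, -1.0, 0, 0], [0, 0, 0, 0, -1.5, 0, 0], [0, 0, 0, 0, -2.0, 0, 0], [0, 0, 0, 0, -2.5, 0, 0], [0, 0, 0, 0, -2.9, 0, 0], [0, 0, 0, 0, -3.3, 0, 0]]

```text
clock: 30.95
tool_pos: [0.6131, -0.0559, 0.0186]
orientation: [180.0, -0.1, 5.1]
force: [0.4, -5.9, 4.6]
opening: 0.0006
gripper_force: 3.3
```

play_rows:
  commands:
    - [[0, 0, 0, 0, -0.2, 0, 0], [0, 0, 0, 0, -0.4, 0, 0], [0, 0, 0, 0, -0.6, 0, 0], [0, 0, 0, 0, -0.75, 0, 0], [0, 0, 0, 0, -0.9, 0, 0], [0, 0, 0, 0, -0.9, 0, 0]]

```text
clock: 31.45
tool_pos: [0.6124, -0.0472, 0.0186]
orientation: [180.0, -0.1, 5.1]
force: [0.7, -6.1, 5.3]
opening: 0.0003
gripper_force: 3.1
```

play_rows:
  commands:
    - [[0, 0, 0, 0, -0.15, 0, 0], [0, 0, 0, 0, -0.3, 0, 0], [0, 0, 0, 0, -0.4, 0, 0], [0, 0, 0, 0, -0.4, 0, 0]]

```text
clock: 31.78
tool_pos: [0.6124, -0.0464, 0.0192]
orientation: [179.8, -0.1, 5.1]
force: [4.4, -24.0, 5.6]
opening: -0.0001
gripper_force: 12.6
```

play_rows:
  commands:
    - [[0, 0, 0, 0, -0.1, 0, 0], [0, 0, 0, 0, -0.2, 0, 0], [0, 0, 0, 0, -0.2, 0, 0]]

```text
clock: 32.03
tool_pos: [0.6124, -0.0462, 0.0195]
orientation: [179.7, -0.1, 5.1]
force: [5.3, -34.0, 6.9]
opening: 0.0
gripper_force: 17.3
```

```bash
python3 - <<'E'
from h import *
p=shot('wrist'); s=shot('scene'); t=toolT()[:3,3]; print(t)
d=t[:2]-np.array(TR[:2]);a=np.radians(TR[2]);print('tray',d[0]*np.cos(a)+d[1]*np.sin(a),-d[0]*np.sin(a)+d[1]*np.cos(a))
big=cv2.resize(np.ascontiguousarray(p['color'])[:250],None,fx=1.5,fy=1.4)
s=cv2.resize(np.ascontiguousarray(s['color'])[150:290,170:370],(343,240))
big[:0]
save(p,'j.png',np.vstack([big,np.pad(s,((0,0),(0,big.shape[1]-343),(0,0)))]))
E
```

```text
[ 0.61235009 -0.04619731  0.01946289]
tray 0.0390938712166121 -0.03767447023725115
```

View pics/j.png

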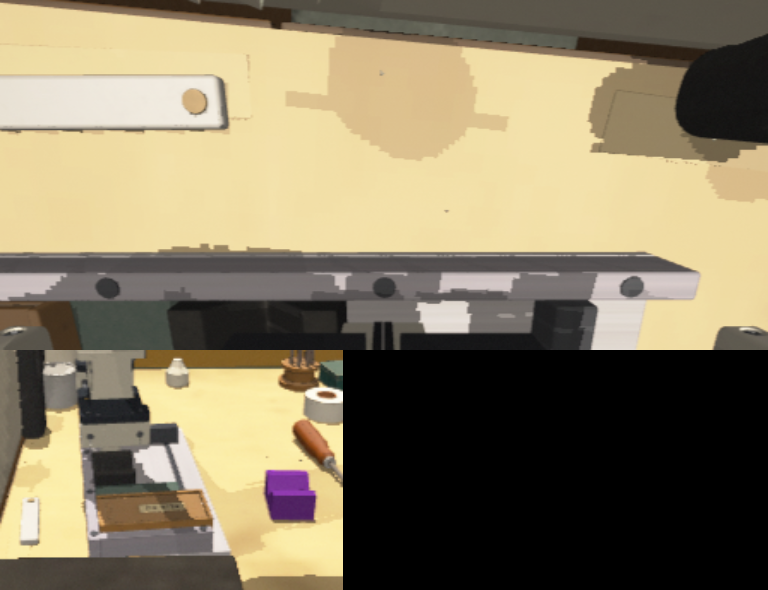

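```bash
python3 - <<'E'
from h import *
w=tw(TR,[38,-32,0])[0]; setcmd([w[0],w[1],.018,5.051])
w=tw(TR,[38,-50,0])[0]; plan([w[0],w[1],.018,5.04],0)
plan([w[0],w[1],.075,5.04],0)
w=tw(TR,[-10,6,0])[0]; plan([w[0],w[1],.075,5.04],0)
plan([w[0],w[1],.018,5.04],0)
w=tw(TR,[1,6,0])[0]; plan([w[0],w[1],.018,5.04],0)
w=tw(TR,[7,6,0])[0]; plan([w[0],w[1],.018,5.04],0)
E
```

```text
row [0, 0, np.float64(0.0), np.float64(-0.0), np.float64(1.8), np.float64(-0.0), 0] n 2 -> [0.6123, -0.0586, 0.018, 5.051]
row [0, 0, np.float64(0.0), np.float64(-0.0), np.float64(-0.0), np.float64(-5.7), 0] n 3 -> [0.6123, -0.0586, 0.075, 5.051]
row [0, 0, np.float64(0.0), np.float64(-4.8), np.float64(-5.6), np.float64(-0.0), 0] n 3 -> [0.5596, -0.007, 0.075, 5.051]
row [0, 0, np.float64(0.0), np.float64(0.0), np.float64(-0.0), np.float64(5.7), 0] n 3 -> [0.5596, -0.007, 0.018, 5.051]
row [0, 0, np.float64(0.0), np.float64(1.1), np.float64(-0.0), np.float64(-0.0), 0] n 2 -> [0.5706, -0.006, 0.018, 5.051]
row [0, 0, np.float64(0.0), np.float64(0.6), np.float64(-0.0), np.float64(-0.0), 0] n 2 -> [0.5765, -0.0055, 0.018, 5.051]
```

play_rows:
  commands:
    - [[0, 0, 0, 0, 1.8, 0, 0], [0, 0, 0, 0, 1.8, 0, 0], [0, 0, 0, 0, 1.8, 0, 0]]

```text
clock: 32.38
tool_pos: [0.6125, -0.0592, 0.0175]
orientation: [-180.0, -0.0, 5.0]
force: [0.4, 0.1, 0.0]
opening: 0.0
gripper_force: 0.0
```

play_rows:
  commands:
    - [[0, 0, 0, 0, 0, -3, 0], [0, 0, 0, 0, 0, -5.7, 0], [0, 0, 0, 0, 0, -5.7, 0]]

```text
clock: 32.63
tool_pos: [0.616, -0.0577, 0.0798]
orientation: [-180.0, -0.4, 5.2]
force: [1.0, 0.9, 0.6]
opening: 0.0001
gripper_force: 0.0
```

play_rows:
  commands:
    - [[0, 0, 0, -4.8, -5.6, 0, 0], [0, 0, 0, -4.8, -5.6, 0, 0], [0, 0, 0, -4.8, -5.6, 0, 0], [0, 0, 0, -4.8, -5.6, 0, 0]]

```text
clock: 32.97
tool_pos: [0.5591, -0.0055, 0.075]
orientation: [-180.0, -0.0, 5.2]
force: [0.9, 0.3, 0.3]
opening: 0.0002
gripper_force: 0.0
```

play_rows:
  commands:
    - [[0, 0, 0, 0, 0, 3, 0], [0, 0, 0, 0, 0, 5, 0], [0, 0, 0, 0, 0, 5.7, 0], [0, 0, 0, 0, 0, 5.7, 0]]

```text
clock: 33.3
tool_pos: [0.559, -0.0077, 0.0157]
orientation: [180.0, 0.2, 5.1]
force: [0.1, 0.3, -0.1]
opening: 0.0004
gripper_force: 0.0
```

play_rows:
  commands:
    - [[0, 0, 0, 0.4, 0, 0, 0], [0, 0, 0, 0.8, 0, 0, 0], [0, 0, 0, 1.1, 0, 0, 0], [0, 0, 0, 1.1, 0, 0, 0]]

```text
clock: 33.63
tool_pos: [0.5721, -0.0064, 0.0185]
orientation: [-180.0, -0.1, 5.0]
force: [-0.3, -0.6, 0.0]
opening: 0.0001
gripper_force: 0.0
```

play_rows:
  commands:
    - [[0, 0, 0, 0.2, 0, 0, 0], [0, 0, 0, 0.4, 0, 0, 0], [0, 0, 0, 0.6, 0, 0, 0], [0, 0, 0, 0.6, 0, 0, 0]]

```text
clock: 33.97
tool_pos: [0.5726, -0.007, 0.017]
orientation: [180.0, 0.4, 5.0]
force: [-12.5, 1.6, 9.0]
opening: 0.0003
gripper_force: 6.2
```

```bash
python3 - <<'E'
from h import *
s=shot('top')
d=ctrl.find_in(s,'end_stop'); print([(np.round(x['bbox'],1),x['conf']) for x in d[:2]])
w=px2w(s,(274.6,180.8),.060); dd=w[:2]-np.array(TR[:2]);a=np.radians(TR[2]);kx=dd[0]*np.cos(a)+dd[1]*np.sin(a);print('knob tray',kx,-dd[0]*np.sin(a)+dd[1]*np.cos(a),'pred px',w2px(s,tw(TR,[0,-120,60])[0]))
kx=round(kx*1000)
w=tw(TR,[-15,6,0])[0]; plan([w[0],w[1],.018,5.04],0)
plan([w[0],w[1],.095,5.04],0)
w=tw(TR,[kx,-160,0])[0]; plan([w[0],w[1],.095,5.04],0)
plan([w[0],w[1],.042,5.04],0)
w=tw(TR,[kx,-62,0])[0]; plan([w[0],w[1],.042,5.04],0)
w=tw(TR,[kx,-54,0])[0]; plan([w[0],w[1],.042,5.04],0)
E
```

```text
[(array([151.1, 141.9, 147.5,  83.3]), 0.67), (array([268.1, 152.6,  10.6,  53.7]), 0.57)]
knob tray -0.01267362554880149 -0.11186646495964359 pred px [277.89760184 174.50651058]
row [0, 0, np.float64(0.0), np.float64(-2.2), np.float64(-0.0), np.float64(-0.0), 0] n 2 -> [0.5546, -0.0075, 0.018, 5.051]
row [0, 0, np.float64(0.0), np.float64(0.0), np.float64(-0.0), np.float64(-7.7), 0] n 3 -> [0.5546, -0.0075, 0.095, 5.051]
row [0, 0, np.float64(0.0), np.float64(0.2), np.float64(16.6), np.float64(-0.0), 0] n 6 -> [0.5712, -0.1726, 0.095, 5.051]
row [0, 0, np.float64(0.0), np.float64(-0.0), np.float64(-0.0), np.float64(5.3), 0] n 3 -> [0.5712, -0.1726, 0.042, 5.051]
row [0, 0, np.float64(0.0), np.float64(-0.0), np.float64(-9.8), np.float64(-0.0), 0] n 4 -> [0.5626, -0.075, 0.042, 5.051]
row [0, 0, np.float64(0.0), np.float64(-0.0), np.float64(-0.8), np.float64(-0.0), 0] n 2 -> [0.5619, -0.067, 0.042, 5.051]
```

play_rows:
  commands:
    - [[0, 0, 0, -2.2, 0, 0, 0], [0, 0, 0, -2.2, 0, 0, 0], [0, 0, 0, -2.2, 0, -3, 0], [0, 0, 0, -2.2, 0, -6, 0], [0, 0, 0, -2.2, 0, -7.7, 0], [0, 0, 0, -2.2, 0, -7.7, 0]]

```text
clock: 34.57
tool_pos: [0.558, -0.0073, 0.0993]
orientation: [-179.9, -0.5, 5.1]
force: [1.0, -0.3, -0.6]
opening: 0.0006
gripper_force: 0.0
```

play_rows:
  commands:
    - [[0, 0, 0, 0.2, 16.6, 0, 0], [0, 0, 0, 0.2, 16.6, 0, 0], [0, 0, 0, 0.2, 16.6, 0, 0], [0, 0, 0, 0.2, 16.6, 0, 0], [0, 0, 0, 0.2, 16.6, 0, 0], [0, 0, 0, 0.2, 16.6, 0, 0]]

```text
clock: 35.07
tool_pos: [0.5713, -0.1754, 0.094]
orientation: [-180.0, 0.0, 4.8]
force: [-0.5, 0.1, 1.1]
opening: 0.0003
gripper_force: 0.0
```

play_rows:
  commands:
    - [[0, 0, 0, 0, 0, 3, 0], [0, 0, 0, 0, 0, 5.3, 0], [0, 0, 0, 0, 0, 5.3, 0]]

```text
clock: 35.32
tool_pos: [0.5684, -0.172, 0.0374]
orientation: [-179.9, 0.4, 5.0]
force: [-0.7, 0.2, -1.2]
opening: 0.0002
gripper_force: 0.0
```

play_rows:
  commands:
    - [[0, 0, 0, 0, -1.2, 0, 0], [0, 0, 0, 0, -2.4, 0, 0], [0, 0, 0, 0, -3.6, 0, 0], [0, 0, 0, 0, -4.8, 0, 0], [0, 0, 0, 0, -6, 0, 0], [0, 0, 0, 0, -7, 0, 0], [0, 0, 0, 0, -8, 0, 0], [0, 0, 0, 0, -8.8, 0, 0]]

```text
clock: 35.98
tool_pos: [0.5642, -0.0841, 0.0421]
orientation: [-180.0, -0.1, 5.1]
force: [0.1, -1.7, 0.7]
opening: 0.0004
gripper_force: 0.9
```

play_rows:
  commands:
    - [[0, 0, 0, 0, -0.3, 0, 0], [0, 0, 0, 0, -0.6, 0, 0], [0, 0, 0, 0, -0.8, 0, 0], [0, 0, 0, 0, -1.0, 0, 0], [0, 0, 0, 0, -1.0, 0, 0]]

```text
clock: 36.4
tool_pos: [0.5627, -0.0754, 0.0414]
orientation: [-180.0, 0.0, 5.0]
force: [-0.4, 0.1, 0.6]
opening: 0.0002
gripper_force: 0.0
```

play_rows:
  commands:
    - [[0, 0, 0, 0, -0.15, 0, 0], [0, 0, 0, 0, -0.3, 0, 0], [0, 0, 0, 0, -0.45, 0, 0], [0, 0, 0, 0, -0.45, 0, 0]]

```text
clock: 36.73
tool_pos: [0.5623, -0.071, 0.0414]
orientation: [-180.0, 0.0, 5.0]
force: [0.3, -0.5, 0.7]
opening: 0.0003
gripper_force: 0.4
```

play_rows:
  commands:
    - [[0, 0, 0, 0, -0.15, 0, 0], [0, 0, 0, 0, -0.3, 0, 0], [0, 0, 0, 0, -0.3, 0, 0]]

```text
clock: 36.98
tool_pos: [0.5621, -0.0689, 0.0415]
orientation: [179.9, 0.0, 5.1]
force: [2.1, -6.2, -2.2]
opening: 0.0007
gripper_force: 3.7
```

play_rows:
  commands:
    - [[0, 0, 0, 0, -0.1, 0, 0], [0, 0, 0, 0, -0.2, 0, 0], [0, 0, 0, 0, -0.25, 0, 0], [0, 0, 0, 0, -0.25, 0, 0]]

```text
clock: 37.32
tool_pos: [0.5619, -0.0684, 0.0415]
orientation: [179.8, 0.1, 5.1]
force: [4.1, -19.8, -3.7]
opening: 0.0003
gripper_force: 10.2
```

```bash
python3 - <<'E'
from h import *
w=tw(TR,[-13,-62+10+4.5+3+2.5-8,0])  # reference only
c=[.5619,-.067,.042,5.051]
# commanded now: after extra 2.0+4.5+3+2.5 mm along tray +y from ty=-62
w=tw(TR,[-13,-62+.8+10+4.5+3+2.5-8+7.2,0])[0]
w=tw(TR,[-13,-42,0])[0]; setcmd([w[0],w[1],.042,5.051])
plan([w[0]-.0,w[1]-.0,.042,5.051],0,False)
w2=tw(TR,[-13,-60,0])[0]; plan([w2[0],w2[1],.042,5.051],0)
plan([w2[0],w2[1],.15,5.051],0)
w2=tw(TR,[-60,-200,0])[0]; plan([w2[0],w2[1],.2,5.051],0)
E
```

```text
row [0, 0, np.float64(-0.0), np.float64(0.0), np.float64(0.0), np.float64(-0.0), 0] n 1 -> [0.5608, -0.0551, 0.042, 5.051]
row [0, 0, np.float64(-0.0), np.float64(-0.0), np.float64(1.8), np.float64(-0.0), 0] n 2 -> [0.5624, -0.073, 0.042, 5.051]
row [0, 0, np.float64(-0.0), np.float64(-0.0), np.float64(-0.0), np.float64(-10.8), 0] n 4 -> [0.5624, -0.073, 0.15, 5.051]
row [0, 0, np.float64(-0.0), np.float64(-4.7), np.float64(14.0), np.float64(-5.0), 0] n 5 -> [0.5279, -0.2166, 0.2, 5.051]
```

play_rows:
  commands:
    - [[0, 0, 0, 0, 1.5, 0, 0], [0, 0, 0, 0, 1.5, 0, 0], [0, 0, 0, 0, 1.5, -3, 0], [0, 0, 0, 0, 1.5, -7, 0], [0, 0, 0, 0, 1.5, -11, 0], [0, 0, 0, 0, 1.5, -14, 0], [0, 0, 0, 0, 1.5, -14, 0]]

```text
clock: 37.9
tool_pos: [0.567, -0.08, 0.1889]
orientation: [180.0, -0.6, 5.1]
force: [0.2, -0.6, 0.6]
opening: 0.0005
gripper_force: 0.0
```

play_rows:
  commands:
    - [[0, 0, 0, -6.5, -19, 0, 0], [0, 0, 0, -6.5, -19, 0, 0], [0, 0, 0, -6.5, -19, 0, 0], [0, 0, 0, -6.5, -19, 0, 0], [0, 0, 0, -6.5, -19, 0, 0], [0, 0, 0, -6.5, -19, 0, 0]]

```text
clock: 38.4
tool_pos: [0.48, 0.1075, 0.1819]
orientation: [-179.9, -0.1, 5.3]
force: [-0.3, 0.2, 0.1]
opening: 0.0002
gripper_force: 0.0
```

play_rows:
  commands:
    - [[0, 0, 0, -6.5, -19, 0, 0], [0, 0, 0, -6.5, -19, 0, 0], [0, 0, 0, -6.5, -19, 0, 0], [0, 0, 0, -6.5, -19, 0, 0], [0, 0, 0, -6.5, -19, 0, 0], [0, 0, 0, -6.5, -19, 0, 0], [0, 0, 0, -6.5, -19, 0, 0]]

```text
clock: 38.98
tool_pos: [0.3993, 0.2883, 0.1814]
orientation: [-180.0, 0.0, 5.2]
force: [-0.1, -1.0, -1.2]
opening: 0.0005
gripper_force: 0.0
```

```bash
python3 - <<'E'
from h import *
p=shot('top'); s=shot('scene')
for n,q in(('top',p),('scene',s)):
  for k in ['tray','end_stop','wooden_box','stone','vee_block','plug','gauge']:
    print(n,k,[(np.round(d['bbox']).tolist(),round(d['conf'],2)) for d in ctrl.find_in(q,k)[:2]])
exp={'box':boxpts((*tw(TR,[3,112,0])[0][:2],95.04),(.062,.12,.034),.008),'stone':boxpts((*tw(TR,[13,58.5,0])[0][:2],95.04),(.045,.1,.02),.008),'vee':boxpts((*tw(TR,[38,6,0])[0][:2],5.04),(.05,.06,.034),.008),'bar':boxpts((*tw(TR,[0,-32,0])[0][:2],5.04),(.122,.016,.024),.008)}
for k,v in exp.items():
    for n,q in(('top',p),('scene',s)):
        u=np.array([w2px(q,w) for w in v]); print(k,n,np.round([*u.min(0),*(u.max(0)-u.min(0))],1))
# brightness profiles in a rectified plate-frame top view (2px/mm irrelevant): sample color along tray x at box/stone/vee centre, z=top
def prof(ty,z,txs): return [int(cv2.getRectSubPix(cv2.cvtColor(np.ascontiguousarray(p['color']),cv2.COLOR_RGB2GRAY),(1,1),tuple(map(float,w2px(p,tw(TR,[x,ty,z])[0]))))[0,0]) for x in txs]
for ty,z in((112,42),(58,28),(22,42)): print(ty,prof(ty,z,range(45,80,2)))
print('near',[(ty,prof(ty,z,range(*r))) for ty,z,r in((112,42,(-70,-44,2)),(58,28,(-50,-24,2)))])
print('along y tx=40 z=42',prof.__call__ and [int(cv2.getRectSubPix(cv2.cvtColor(np.ascontiguousarray(p['color']),cv2.COLOR_RGB2GRAY),(1,1),tuple(map(float,w2px(p,tw(TR,[35,y,38])[0]))))[0,0]) for y in range(-60,150,3)])
E
```

```text
top tray [([151.0, 140.0, 149.0, 85.0], 0.98)]
top end_stop [([231.0, 154.0, 14.0, 56.0], 0.59)]
top wooden_box [([156.0, 154.0, 33.0, 61.0], 0.63)]
top stone [([184.0, 155.0, 25.0, 47.0], 0.59)]
top vee_block [([202.0, 152.0, 31.0, 25.0], 0.83), ([184.0, 248.0, 31.0, 28.0], 0.77)]
top plug [([375.0, 208.0, 21.0, 14.0], 0.61)]
top gauge [([169.0, 122.0, 41.0, 12.0], 0.83)]
scene tray [([216.0, 189.0, 87.0, 84.0], 0.61)]
scene end_stop [([247.0, 200.0, 32.0, 21.0], 0.84)]
scene wooden_box [([228.0, 230.0, 63.0, 27.0], 0.98), ([224.0, 224.0, 49.0, 10.0], 0.67)]
scene stone [([225.0, 226.0, 49.0, 10.0], 0.77)]
scene vee_block [([322.0, 222.0, 31.0, 30.0], 0.56)]
scene plug [([265.0, 159.0, 16.0, 14.0], 0.72)]
scene gauge [([182.0, 237.0, 11.0, 27.0], 0.68), ([244.0, 198.0, 35.0, 26.0], 0.53)]
box top [154.6 155.5  35.   58.4]
box scene [226.1 229.7  68.4  37.4]
stone top [184.1 154.9  24.9  47.7]
stone scene [225.  225.2  52.4  23.2]
vee top [203.4 151.1  30.7  27.4]
vee scene [223.3 207.3  26.1  29.2]
bar top [231.4 152.2  12.6  56.8]
bar scene [224.  206.4  55.8  15.9]
112 [117, 117, 125, 123, 118, 117, 118, 120, 130, 150, 148, 149, 147, 143, 148, 152, 152, 152]
58 [93, 93, 94, 94, 93, 93, 93, 93, 78, 67, 137, 136, 111, 101, 128, 134, 139, 153]
22 [40, 41, 40, 40, 39, 39, 40, 41, 56, 151, 155, 154, 152, 149, 150, 154, 154, 154]
near [(112, [175, 177, 172, 155, 155, 85, 53, 95, 85, 90, 114, 117, 118]), (58, [173, 173, 175, 175, 157, 115, 56, 71, 91, 92, 93, 93, 93])]
along y tx=40 z=42 [177, 177, 176, 176, 176, 166, 140, 71, 79, 77, 77, 77, 69, 58, 68, 69, 64, 41, 33, 33, 34, 41, 53, 42, 39, 38, 39, 40, 47, 63, 67, 67, 68, 88, 94, 94, 93, 93, 92, 92, 92, 92, 93, 94, 94, 93, 79, 60, 101, 99, 116, 118, 118, 118, 118, 118, 117, 117, 117, 118, 117, 117, 117, 117, 117, 117, 96, 99, 137, 147]
```

```bash
python3 -c "
from plant import ctrl
print(ctrl.close_job())"
```

```text
the job is handed in; nothing more can be done
None
```

The job is handed in at about 39 s of the 72 s allowed. The wooden box, oilstone and vee block were each pushed until they stalled against their stops, in that order, and the end stop is closed against the vee block. A final top-camera check matched all four to their expected places within about 2–3 pixels (roughly 5 mm). The end stop's travel was never read directly.

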